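# Clear the slotted rail and pile the angle plates on it crosswise

## Task

First run the scraper along the slot of the steel rail right to the open end, so that every bit of cork in it is driven out, and draw the scraper fully back home. Then take all the L-shaped iron plates out of the tray and stack them squarely on the square outlined on the rail, one on another: the outer corner of the lowest plate at the brass stud, the next turned half round so that its corner is at the opposite corner of the square, and so on in turn. Leave the cup, the bottle lock and the corkscrew where they are.

Things in the scene. Friction and masses are not known exactly. Their poses are not given: they have to be found in the camera images.
- rail: Fixed slotted steel plate, 280 mm long (its y axis), 120 mm wide (x), 42 mm high; origin at the centre of its underside, on the counter. A T-slot runs along its middle: floor 20 mm above the counter, 24 mm wide inside and 14 mm high, narrowing to a 14 mm gap between the two 8 mm top lips. The slot is open at the +y end and closed at the -y end. It stands turned up to 0.2 rad from the world axes.
- scraper (a joint): Travel of the scraper, a captive T-shaped slide in the rail's slot with a wooden handle above it: 0 = fully home at the closed end, 0.233 m = far stop, its blade then 7 mm past the slot's open end. Grows towards the open end. Slides stiffly with about 2 N of friction and stays where it is left.
- scraper_grip (a point): Centre of the upper part of the scraper's wooden handle, 85 mm above the counter. The handle is an upright block 24 mm along the slot, 30 mm across it, its underside 53 mm and its top 105 mm above the counter. The steel blade's front face is 20 mm ahead of the handle's centre (towards the open end), inside the slot.
- slot_mouth (a point): Middle of the slot floor at the rail's open end (20 mm above the counter); y axis points out of the slot.
- pile (a point): Centre of the 80 mm square outlined by 4 mm wide dark painted lines on the rail's top face, astride the slot near its open end, 42 mm above the counter; its axes are the rail's.
- stud_corner (a point): The corner of that outlined square next to the small brass stud (14 mm wide, 8 mm high; its centre 17 mm outside the corner on the diagonal), on the rail's top, 42 mm above the counter.
- far_corner (a point): The diagonally opposite corner of the outlined square, away from the stud, 42 mm above the counter.
- tray: Fixed wooden tray, 236 x 236 mm, parted 2 x 2 into four compartments of 112 mm (centres at x, y = +-58 mm in its frame) by 4 mm thick slats; floor 4 mm above the counter, slats up to 11 mm above the counter, all round and between. Origin at the centre of its underside. At the start each compartment holds one angle plate or none.
- cup: Bystander: tin cup, 68 mm wide, 97 mm high with three corks in it; origin at the centre of its underside.
- bottle_lock: Bystander: brass bottle lock, 40 mm wide, 54 mm high; origin at the centre of its underside.
- antler_corkscrew: Bystander: corkscrew with a 110 mm antler handle along its y, the 90 mm steel worm pointing along its x; lying, 24 mm thick.
- scrap1_mid (a point): Centre of a broken bit of wine cork, 19 x 18 x 10 mm, 12 g, loose but trapped under the lips in the rail's slot at the start (one or two are present).
- scrap2_mid (a point): Centre of a broken bit of wine cork, 19 x 18 x 10 mm, 12 g, loose but trapped under the lips in the rail's slot at the start (one or two are present).
- plate1_mid (a point): Centre (half-way up) of the 80 x 80 mm square that an L-shaped iron angle plate fills; this point itself lies in the plate's open notch. The plate is 18 mm thick, 0.29 to 0.43 kg; both arms are 80 mm long outside and 30 mm wide; one arm lies along the point's x (centre line at y = -25 mm), the other along its y (centre line at x = -25 mm); centre of mass at x = y = -10 mm. Lies flat at the start. All plates are alike (three or four are present) and the same either face up.
- plate1_corner (a point): The outer corner of that plate, where its two arms meet (x = y = -40 mm from its centre point), half-way up.
- plate2_mid (a point): Centre (half-way up) of the 80 x 80 mm square that an L-shaped iron angle plate fills; this point itself lies in the plate's open notch. The plate is 18 mm thick, 0.29 to 0.43 kg; both arms are 80 mm long outside and 30 mm wide; one arm lies along the point's x (centre line at y = -25 mm), the other along its y (centre line at x = -25 mm); centre of mass at x = y = -10 mm. Lies flat at the start. All plates are alike (three or four are present) and the same either face up.
- plate2_corner (a point): The outer corner of that plate, where its two arms meet (x = y = -40 mm from its centre point), half-way up.
- plate3_mid (a point): Centre (half-way up) of the 80 x 80 mm square that an L-shaped iron angle plate fills; this point itself lies in the plate's open notch. The plate is 18 mm thick, 0.29 to 0.43 kg; both arms are 80 mm long outside and 30 mm wide; one arm lies along the point's x (centre line at y = -25 mm), the other along its y (centre line at x = -25 mm); centre of mass at x = y = -10 mm. Lies flat at the start. All plates are alike (three or four are present) and the same either face up.
- plate3_corner (a point): The outer corner of that plate, where its two arms meet (x = y = -40 mm from its centre point), half-way up.
- plate4_mid (a point): Centre (half-way up) of the 80 x 80 mm square that an L-shaped iron angle plate fills; this point itself lies in the plate's open notch. The plate is 18 mm thick, 0.29 to 0.43 kg; both arms are 80 mm long outside and 30 mm wide; one arm lies along the point's x (centre line at y = -25 mm), the other along its y (centre line at x = -25 mm); centre of mass at x = y = -10 mm. Lies flat at the start. All plates are alike (three or four are present) and the same either face up.
- plate4_corner (a point): The outer corner of that plate, where its two arms meet (x = y = -40 mm from its centre point), half-way up.
Things that resemble listed ones, but are neither listed nor needed, are in the scene too. Leave any blue or red look-alike of the part that bears plate2_mid alone.

How it is judged:
By the outcome, as a careful person would: the job done as asked, in the order asked, and still so for the second after the job is handed in, with the robot touching nothing.
Of plate1, plate2, plate3, plate4 only 3 to 4 are there at a start; the rules pass over those that are not, and their reading is None.
Of scrap1, scrap2 only 1 to 2 are there at a start; the rules pass over those that are not, and their reading is None.
At some moment in a run one of plate1, plate2, plate3, plate4, scrap1, scrap2 may be knocked a few centimetres aside while the robot is not near it.
Once in a run the grip may slacken for a moment while it holds something.
It also fails if it takes over 210 s, if anything falls off the work surface, if the arm or the gripper's body presses on something with over 40 N, if the wrist force passes 120 N, or if a joint passes its speed limit or range.

## Robot

A 7-joint arm with a two-finger parallel gripper is mounted at the origin on the work surface. World frame = base frame: x ahead of the robot, y to its left, z up, the work surface at z = 0. Lengths are in m, angles in degrees, forces in N, time in s.
With the tool pointing down it reaches from about 0.4 to 0.925 m from the base axis. Payload 4.1 kg.
Tool frame: the origin (TCP) lies at the very end of the fingers, on their centre line; the grasp point (between the pads) lies 19 mm behind it; x points along the fingers, y is the direction in which the jaws open and shut, and the axes are right-handed (so a half turn about x gives the same grasp; the last joint's range is limited). The gripper opens to 85 mm and grips with 20 to 120 N. Pads are 22 mm wide; open, the fingers measure 114 mm over their backs; the gripper's body (76 mm by 85 mm) begins 54 mm behind the grasp point. The pads swing forward as they close: fully open they stand 13 mm farther back than shut.
Start: joints at [-74.083, 22.827, 2.584, 88.041, -1.071, 69.15, -2.905], TCP at [0.239, 0.604, 0.231] pointing down, gripper open.
Joint ranges: [-161.44, 161.44], [-28.35, 127.94], [-78.24, 83.42], [0, 140.83], [-78.03, 258.03], [13.02, 114.36], [-168.23, 168.23]. Speed limits (degrees/s): [147.25, 147.25, 180, 180, 180, 180, 180].

## Interface

Orientations are given as [roll, pitch, yaw] about the fixed x, y, z axes, in that order (R = Rz(yaw) Ry(pitch) Rx(roll)).
In Python, from plant import manip, imaging gives the robot as it stands. The module is installed in compiled form; this text tells all that it offers.
- The arm moves only by the shell command python3 -m jog 'ROWS' [FORCE]. ROWS is JSON, a list of rows, each a list of 7 numbers: the shift along the world's x, y, z scaled (see below), then the turn, a rotation vector about the world's x, y, z scaled (see below), then the closure, from 0 (fully open) to 1 (shut). A call has 1 to 12 rows; each row shifts and turns the pose as measured when the row begins; what a row does not reach is not made up. The controller multiplies each number of a shift by 2.5 cm and each number of a turn by 4 degrees. A row lasts 1/10 s, in which the tool goes at most 50 mm and 8.59 degrees, less where a joint would pass 70% of its speed; a pose out of reach is approached as far as the arm can. A call with a number of a shift or a turn outside -1 to 1 is refused whole. A call with a gripper value outside its range is refused whole. The fingers move at their own pace and stop on an object; FORCE is the grip in N (left out, the last holds). Time passes only in rows, so rows that do not move let the fingers close. It gives the time, the measured TCP pose, the force and the opening at its end, in the units of the state.
- manip.state(): the state, without advancing time (a new reading comes with each control period).
- imaging.read_camera(name): name is "scene" or "top" or "wrist"; returns a dict with "frame" (384x512x3 uint8, red, green, blue), "fovy" (degrees; the focal length in pixels is half the picture's height over the tangent of half this angle, whatever the lens; pixels are square), "cx", "cy" (the principal point, pixels), "D" ([k1, k2, p1, p2, k3] as OpenCV has them; the pictures are not rectified), "world_from_camera" (4x4, takes a point from camera to world coordinates); the wrist camera has in their place "hand_eye" (4x4, takes a point from camera to tool coordinates, whose origin is the TCP and whose axes are the tool frame's). Camera axes: x right, y down, z forward; pixel columns grow to the right and rows downward; lengths in m; the calibration is good to about 2 mm. A picture is of the moment at which its call begins: read the wrist's pose just before it. There is no depth.
- manip.close_job(): hands the job in, once; it reports no verdict.
The state is a dict: "clock": time; "joint_positions": joint angles; "dq": joint speeds; "joint_efforts": joint torques, N m; "eef_pos": TCP position; "orientation": TCP orientation; "contact_force": force on the tool from outside, world axes, zero at the start; "moment": the same for the moment, N m; "finger_gap": opening from 0.0 (shut) to 1.0 (fully open).
Only numpy, scipy, OpenCV 4.12 (cv2) and the standard library are available. Lean on these libraries where they do the work, as an engineer would, in place of code of your own. Each camera call takes 0.05 s, during which the arm holds its last target.

## Working session

There is one attempt and no reset: what is moved stays moved. The work goes in short steps, Python scripts to look and compute and a shell command to move; the robot and the scene stay as the last step left them, time stands still between calls to the robot, and variables do not carry over. Pictures are saved under pics/ and viewed, and the job is handed in when it is done.

```bash
mkdir -p pics; ls
cat > h.py <<'E'
import numpy as np, cv2
from plant import manip, imaging
def snap(name,fn):
    s=manip.state(); c=imaging.read_camera(name)
    cv2.imwrite('pics/'+fn+'.png',c['frame'][:,:,::-1]); np.save('pics/'+fn+'.npy',{'c':c,'s':s},allow_pickle=True)
    return c,s
E
python3 - <<'E'
from h import *
c,s=snap('scene','scene0'); print(s)
print({k:v for k,v in c.items() if k!='frame'})
c,s=snap('top','top0');print({k:v for k,v in c.items() if k!='frame'})
c,s=snap('wrist','wrist0');print({k:v for k,v in c.items() if k!='frame'})
E
```

```text
pics
{'clock': 0.0, 'joint_positions': array([-74.08122057,  22.87193075,   2.57853577,  88.11449897,
        -1.0744175 ,  69.15013251,  -2.90328684]), 'dq': array([ 0.05202843, -0.07505634,  0.06884511,  0.04288469, -0.03753558,
        0.0003688 , -0.04715175]), 'joint_efforts': array([ 3.21361915e-05, -4.75121570e+01,  1.36489168e+00, -2.54222846e+01,
        1.15139401e-02,  9.47303837e-03,  1.49687516e-06]), 'eef_pos': array([0.23889943, 0.60381787, 0.2302602 ]), 'orientation': array([ -87.80086986,   89.88756402, -109.38339357]), 'contact_force': array([-0.43870989,  0.23646203,  0.60381434]), 'moment': array([ 0.00068327,  0.01787344, -0.00953521]), 'finger_gap': 0.9978915920438582}
{'fovy': 42.12084558510187, 'cx': 248.6104304635632, 'cy': 193.20312142061124, 'D': array([-0.0192684,  0.       ,  0.       ,  0.       ,  0.       ]), 'world_from_camera': array([[ 0.87381436,  0.30982992, -0.37477177,  1.04909444],
       [ 0.4858858 , -0.52612285,  0.69793247, -0.77909513],
       [ 0.01906437, -0.7919597 , -0.61027566,  0.82732365],
       [ 0.        ,  0.        ,  0.      
[... 258 characters left out ...]
9],
       [-0.99871297, -0.03038336, -0.0406109 ,  0.08398525],
       [ 0.04564195, -0.18921659, -0.98087405,  0.88870526],
       [ 0.        ,  0.        ,  0.        ,  1.        ]])}
{'fovy': 58.87894777927304, 'cx': 261.9608628759401, 'cy': 188.63988202101314, 'D': array([-0.04777709,  0.        ,  0.        ,  0.        ,  0.        ]), 'hand_eye': array([[ 1.12197419e-03, -3.01498914e-01,  9.53465860e-01,
        -1.42118751e-01],
       [ 9.99999243e-01,  8.18971659e-04, -9.17761520e-04,
         1.11708983e-03],
       [-5.04157416e-04,  9.53466168e-01,  3.01499604e-01,
        -7.70066454e-02],
       [ 0.00000000e+00,  0.00000000e+00,  0.00000000e+00,
         1.00000000e+00]])}
```

View pics/scene0.png

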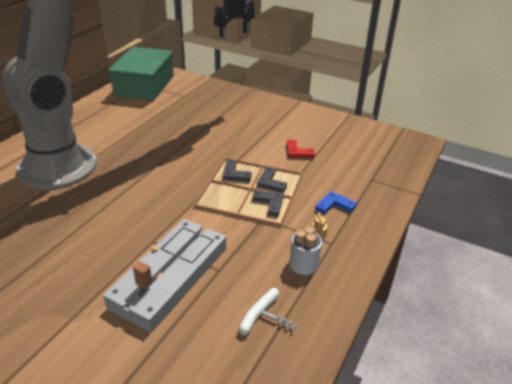

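View pics/top0.png

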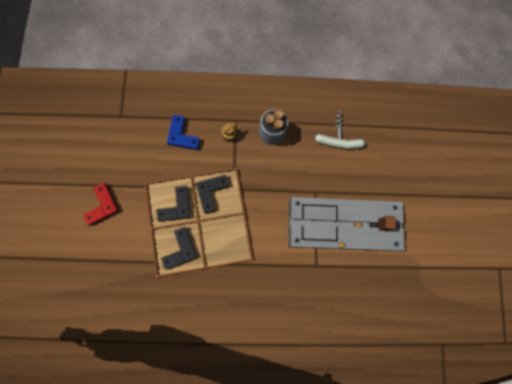

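View pics/wrist0.png

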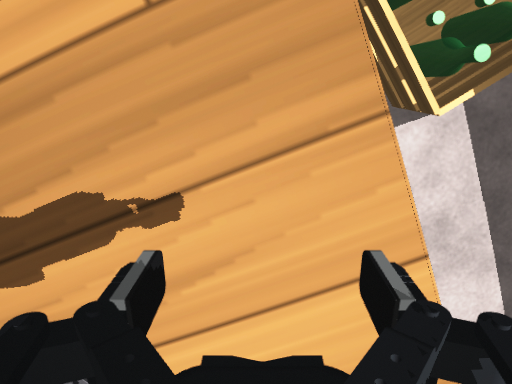

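```bash
cat >> h.py <<'E'
from scipy.spatial.transform import Rotation as Rn
def K(c):
    H=c['frame'].shape[0]; f=H/2/np.tan(np.radians(c['fovy']/2))
    return np.array([[f,0,c['cx']],[0,f,c['cy']],[0,0,1]])
def Tw(c,s):
    if 'world_from_camera' in c: return c['world_from_camera']
    T=np.eye(4); T[:3,:3]=Rn.from_euler('xyz',s['orientation'],degrees=True).as_matrix(); T[:3,3]=s['eef_pos']
    return T@c['hand_eye']
def cast(c,s,px,z):
    px=np.asarray(px,float).reshape(-1,1,2)
    u=cv2.undistortPoints(px,K(c),c['D']).reshape(-1,2)
    d=np.c_[u,np.ones(len(u))]; T=Tw(c,s); d=d@T[:3,:3].T; o=T[:3,3]
    z=np.broadcast_to(z,(len(d),))
    return o+d*((z-o[2])/d[:,2])[:,None]
def proj(c,s,P):
    T=np.linalg.inv(Tw(c,s)); P=np.asarray(P,float).reshape(-1,3)
    r,_=cv2.Rodrigues(T[:3,:3]); return cv2.projectPoints(P,r,T[:3,3],K(c),c['D'])[0].reshape(-1,2)
def load(fn):
    d=np.load('pics/'+fn+'.npy',allow_pickle=True).item(); return d['c'],d['s']
def zoom(fn,out,x0,y0,x1,y1,k):
    im=cv2.imread('pics/'+fn+'.png')[y0:y1,x0:x1]; cv2.imwrite('pics/'+out+'.png',cv2.resize(im,None,fx=k,fy=k,interpolation=cv2.INTER_CUBIC))
def axes():
    s=manip.state(); return Rn.from_euler('xyz',s['orientation'],degrees=True).as_matrix()
E
python3 - <<'E'
from h import *
zoom('top0','top0r',280,185,415,260,5.8)
zoom('top0','top0t',140,160,260,285,4.7)
c,s=load('top0')
print(cast(c,s,[[291,197],[405,202],[405,250],[290,248],[389,223],[358,224],[320,223]],.042).round(3))
print(cast(c,s,[[148,185],[239,170],[253,260],[159,274]],.011).round(3))
print(axes().round(3))
E
```

```text
[[ 0.599 -0.047  0.042]
 [ 0.595 -0.335  0.042]
 [ 0.476 -0.328  0.042]
 [ 0.475 -0.045  0.042]
 [ 0.541 -0.291  0.042]
 [ 0.537 -0.212  0.042]
 [ 0.537 -0.118  0.042]]
[[0.624 0.31  0.011]
 [0.671 0.082 0.011]
 [0.445 0.041 0.011]
 [0.406 0.267 0.011]]
[[-0.     0.368  0.93 ]
 [-0.001  0.93  -0.368]
 [-1.    -0.001  0.   ]]
```

View pics/top0r.png

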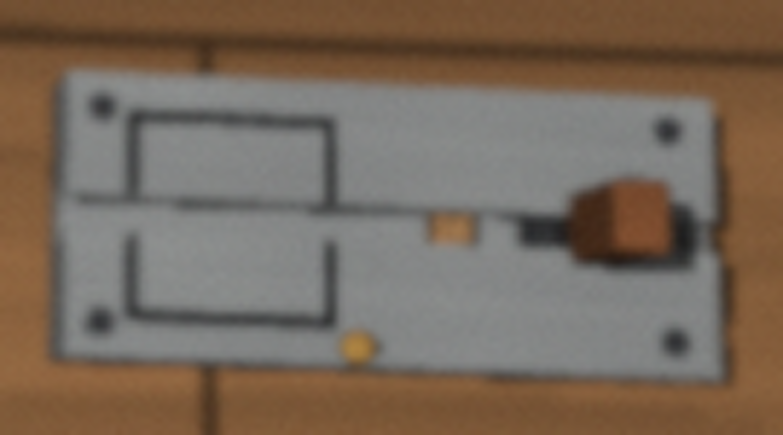

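View pics/top0t.png

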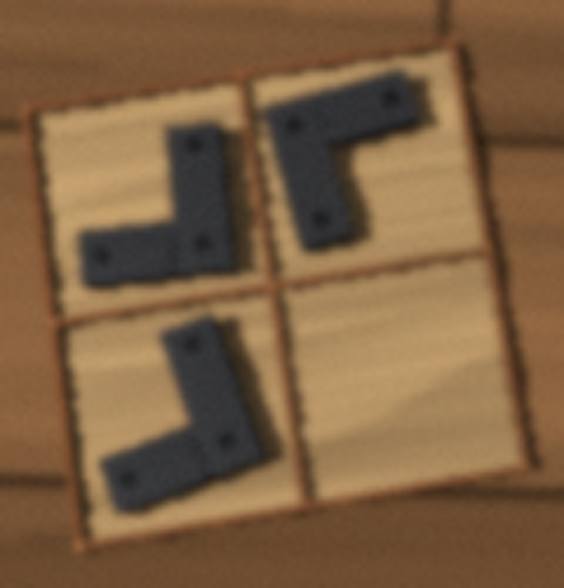

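```bash
python3 -m jog '[[0.93,-1,0,0,0,0.45,0],[0.93,-1,0,0,0,0.45,0],[0.93,-1,0,0,0,0.45,0],[0.93,-1,0,0,0,0.45,0],[0.93,-1,0,0,0,0.45,0],[0.93,-1,0,0,0,0.45,0],[0.93,-1,0,0,0,0.45,0],[0.93,-1,0,0,0,0.45,0],[0.93,-1,0,0,0,0.45,0],[0.93,-1,0,0,0,0.45,0],[0.93,-1,0,0,0,0.45,0],[0.93,-1,0,0,0,0.45,0]]'
```

```text
clock: 1.35
eef_pos: [0.5178, 0.2947, 0.2258]
orientation: [-139.8, 89.5, -138.1]
contact_force: [0.0, 0.6, -0.0]
finger_gap: 1.0
```

```bash
python3 -m jog '[[0,-1,0.1,0,0,0,0],[0,-1,0.1,0,0,0,0],[0,-1,0,0,0,0,0],[0,-1,0,0,0,0,0],[0,-1,0,0,0,0,0],[0,0,0,0,0,0,0]]'
python3 - <<'E'
from h import *
c,s=snap('wrist','w1'); print(s['eef_pos'],axes().round(3))
E
```

```text
clock: 1.95
eef_pos: [0.5207, 0.1569, 0.2289]
orientation: [-126.5, 89.2, -125.4]
contact_force: [0.8, 0.3, -0.3]
finger_gap: 1.002
[0.52066425 0.15688459 0.22894394] [[-0.008 -0.022  1.   ]
 [-0.01   1.     0.022]
 [-1.    -0.01  -0.008]]
```

View pics/w1.png

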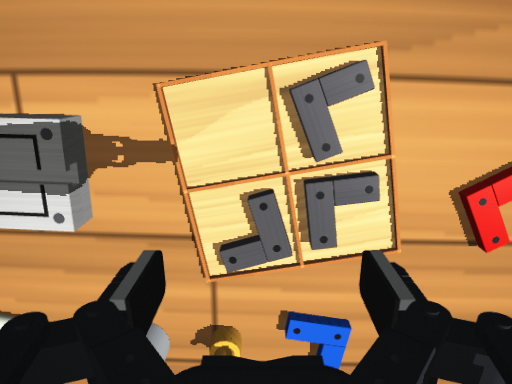

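```bash
python3 -m jog '[[0,-1,0,0,0,0,0],[0,-1,0,0,0,0,0],[0,-1,0,0,0,0,0],[0,-1,0,0,0,0,0],[0,-1,0,0,0,0,0],[0,-1,0,0,0,0,0],[0,-1,0,0,0,0,0],[0,-1,0,0,0,0,0],[0,-1,0,0,0,0,0],[0,-1,0,0,0,0,0],[0,-1,0,0,0,0,0],[0,-1,0,0,0,0,0]]';python3 -m jog '[[0,-1,0,0,0,0,0],[0,0,0,0,0,0,0]]'
python3 - <<'E'
from h import *
c,s=snap('wrist','w2'); print(s['eef_pos'],axes().round(3))
E
```

```text
clock: 3.2
eef_pos: [0.5224, -0.1265, 0.2269]
orientation: [174.2, 89.5, 177.4]
contact_force: [0.2, -0.3, -0.9]
finger_gap: 1.003
clock: 3.4
eef_pos: [0.5231, -0.1538, 0.2268]
orientation: [-176.2, 89.5, -173.0]
contact_force: [0.4, -0.5, -0.1]
finger_gap: 0.996
[ 0.52311281 -0.15378356  0.22675218] [[-0.008 -0.058  0.998]
 [ 0.001  0.998  0.058]
 [-1.     0.002 -0.008]]
```

View pics/w2.png

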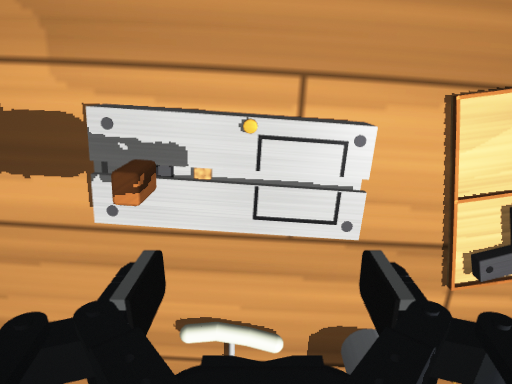

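Run:
```python
from h import *
zoom('w2','w2z',230,95,390,250,5)
zoom('w2','w2y',75,90,215,235,5)
```

```text
(no output)
```

View pics/w2z.png

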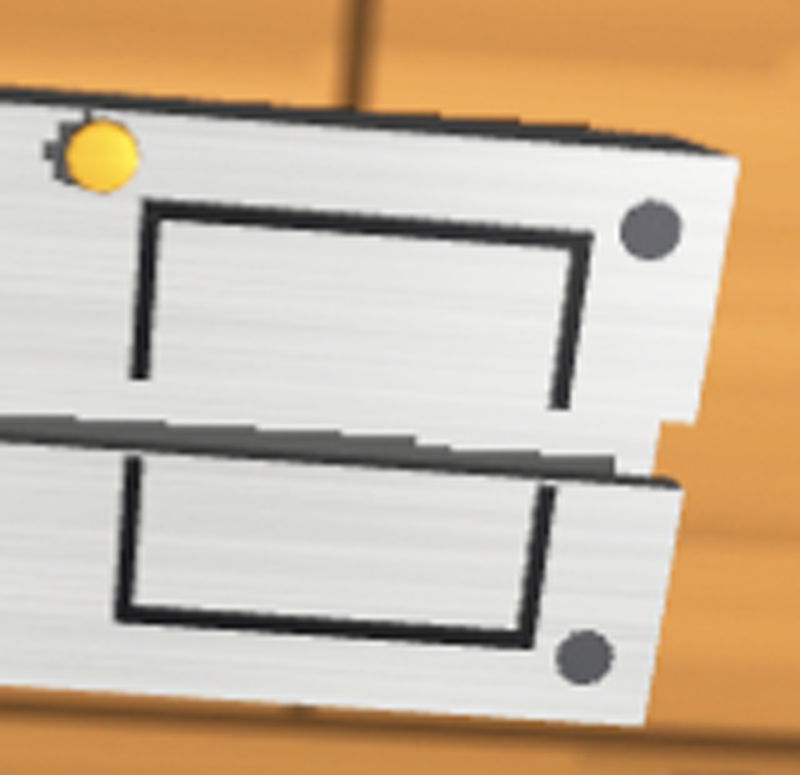

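View pics/w2y.png

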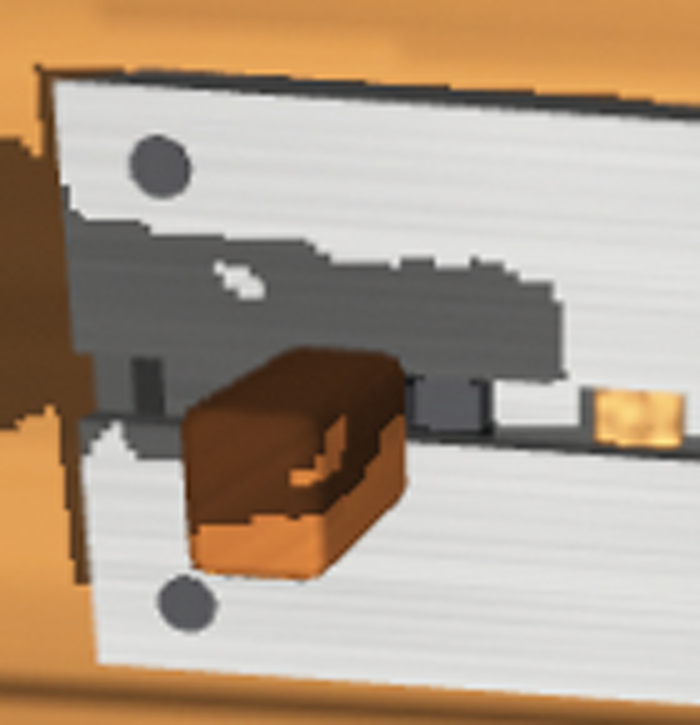

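Run:
```python
from h import *
c,s=load('w2')
sq=cast(c,s,[[259,134.6],[348.8,141.8],[336.6,225],[253,219.4]],.042)[:,:2]
r=cast(c,s,[[378,126.6],[359,240],[94.6,222.6],[85.4,105.6]],.042)[:,:2]
print(sq.round(4),r.round(4))
for q in (sq,r):
  print(np.linalg.norm(q-np.roll(q,-1,0),axis=1).round(4), q.mean(0).round(4))
  for i in range(4):
    d=q[(i+1)%4]-q[i]; print(np.degrees(np.arctan2(d[1],d[0])).round(2),end=' ')
h=cast(c,s,[[75+185/5,90+430/5],[75+330/5,90+510/5],[75+320/5,90+575/5],[75+195/5,90+570/5]],.105)[:,:2]
print(h.round(4),'stud',cast(c,s,[[230+102/5,95+155/5]],.05).round(4))
zoom
c,s=load('top0')
def fz(P): return [280+P[0]/5.8,185+P[1]/5.8]
r=cast(c,s,[fz(p) for p in [(65,72),(712,97),(727,380),(52,357)]],.042)[:,:2]
sq=cast(c,s,[fz(p) for p in [(128,108),(337,120),(333,327),(125,320)]],.042)[:,:2]
for q in (sq,r):
  print(q.round(4),np.linalg.norm(q-np.roll(q,-1,0),axis=1).round(4), q.mean(0).round(4))
  for i in range(4):
    d=q[(i+1)%4]-q[i]; print(np.degrees(np.arctan2(d[1],d[0])).round(2),end=' ')
```

```text
[[ 0.4941 -0.1577]
 [ 0.496  -0.0704]
 [ 0.5834 -0.0717]
 [ 0.582  -0.1592]] [[ 0.4797 -0.044 ]
 [ 0.5993 -0.0458]
 [ 0.5954 -0.3256]
 [ 0.4751 -0.3241]]
[0.0873 0.0875 0.0874 0.0879] [ 0.5389 -0.1147]
88.74 -0.91 -90.95 179.01 [0.1196 0.2799 0.1203 0.2801] [ 0.5374 -0.1849]
-0.82 -90.79 179.32 89.06 [[ 0.525  -0.275 ]
 [ 0.5373 -0.2518]
 [ 0.5488 -0.254 ]
 [ 0.5491 -0.2751]] stud [[ 0.4854 -0.1661  0.05  ]]
[[ 0.5831 -0.0743]
 [ 0.5805 -0.1638]
 [ 0.4932 -0.1601]
 [ 0.4941 -0.0727]] [0.0895 0.0874 0.0874 0.089 ] [ 0.5377 -0.1177]
-91.63 177.6 89.38 -1.02 [[ 0.5977 -0.0475]
 [ 0.5953 -0.3293]
 [ 0.4743 -0.329 ]
 [ 0.4783 -0.0424]] [0.2818 0.1209 0.2867 0.1195] [ 0.5364 -0.1871]
-90.49 179.87 89.21 -2.47
```

Run:
```python
from h import *
c,s=load('w2')
t=np.radians(-0.9);R=np.array([[np.cos(t),-np.sin(t)],[np.sin(t),np.cos(t)]])
ctr=np.array([.5374,-.1849])
im=cv2.imread('pics/w2y.png')
for z,col in ((.105,(255,0,0)),(.053,(0,255,0))):
  P=[np.r_[ctr+R@np.array([sx*.015,-.106+sy*.012]),z] for sx,sy in ((1,1),(1,-1),(-1,-1),(-1,1))]
  p=proj(c,s,P); q=((p-[75,90])*5).astype(np.int32); print(q.tolist())
  cv2.polylines(im,[q],True,col,1)
cv2.imwrite('pics/w2h.png',im)
print(ctr+R@[0,-.106], ctr+R@[0,.07])
```

```text
[[171, 578], [30, 568], [15, 394], [160, 404]]
[[284, 488], [163, 479], [154, 329], [278, 338]]
[ 0.53573502 -0.29088692] [ 0.53849951 -0.11490864]
```

View pics/w2h.png

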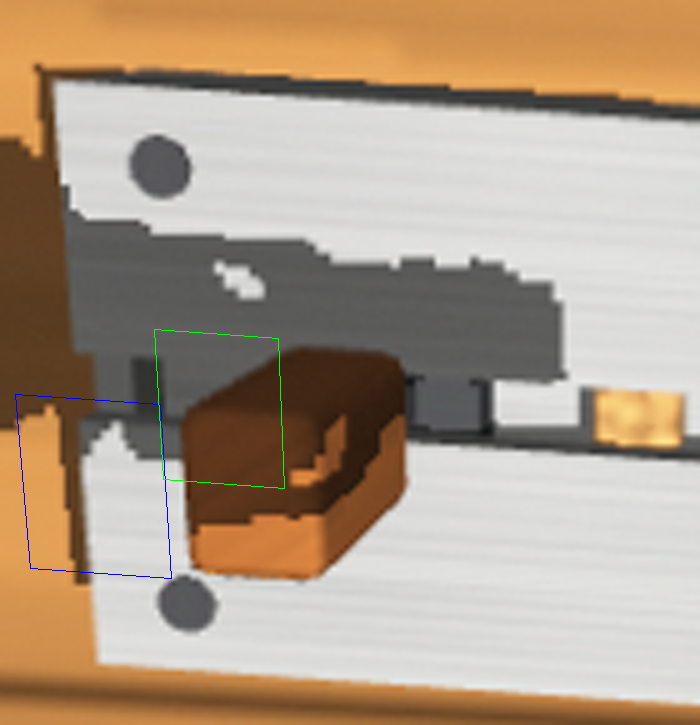

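```bash
python3 -m jog '[[0.12,-1,0,0,-0.03,-0.25,0],[0.12,-1,0,0,-0.03,-0.25,0],[0.12,-1,0,0,-0.03,-0.25,0],[0.12,-1,0,0,-0.03,-0.25,0],[0.04,-0.4,-0.6,0,0,0,0],[0,0,-1,0,0,0,0],[0,0,-1,0,0,0,0],[0,0,0,0,0,0,0]]'; python3 -c "
from h import *
c,s=snap('wrist','w3');print(axes().round(3))"
```

```text
clock: 4.25
eef_pos: [0.544, -0.2436, 0.1549]
orientation: [86.8, 89.2, 87.5]
contact_force: [-0.6, 0.3, -0.6]
finger_gap: 1.001
[[ 0.003 -0.014  1.   ]
 [ 0.014  1.     0.014]
 [-1.     0.013  0.004]]
```

View pics/w3.png

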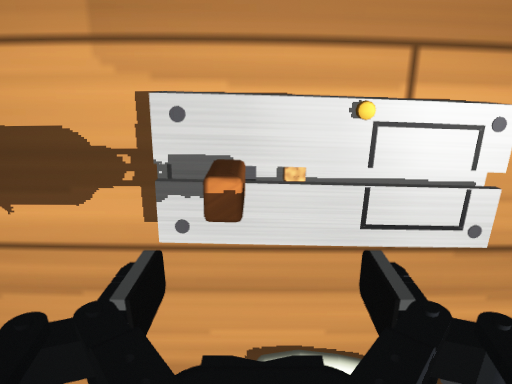

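```bash
python3 -c "
from h import *
zoom('w3','w3z',190,140,320,240,6)
c,s=load('w3');print(cast(c,s,[[205,222],[243,222],[205,192],[243,192]],.105).round(4), s['eef_pos'])"
```

```text
[[ 0.5497 -0.2768  0.105 ]
 [ 0.5495 -0.2536  0.105 ]
 [ 0.5304 -0.2761  0.105 ]
 [ 0.5302 -0.2535  0.105 ]] [ 0.54398144 -0.24356756  0.15494604]
```

View pics/w3z.png

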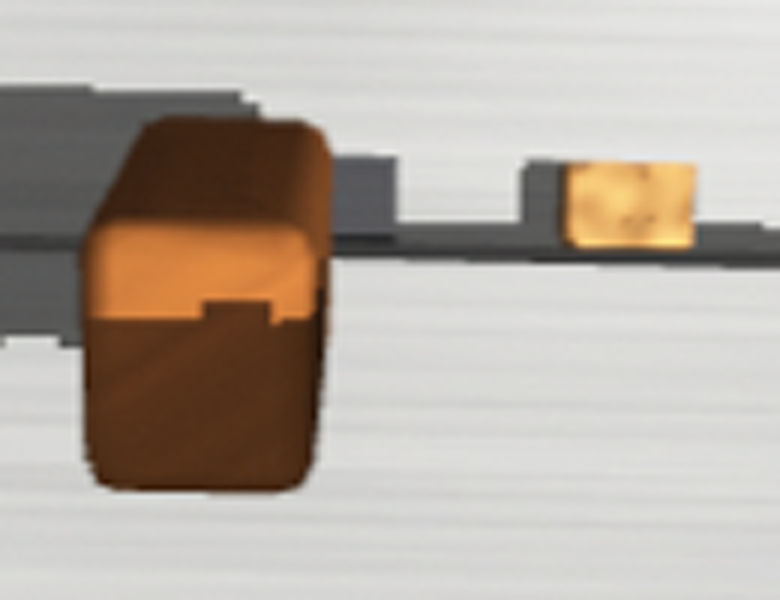

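```bash
python3 -m jog '[[-0.32,-0.86,0,-0.2,0.04,-0.42,0],[0,0,0,0,0,0,0],[0,0,-1,0,0,0,0],[0,0,-1,0,0,0,0],[0,0,-0.8,0,0,0,0],[0,0,-0.6,0,0,0,0],[0,0,0,0,0,0,0]]'; python3 -c "
from h import *
print(axes().round(3))"
```

```text
clock: 5.0
eef_pos: [0.5424, -0.2689, 0.0775]
orientation: [-19.7, 89.0, -20.8]
contact_force: [-0.9, -0.5, -0.5]
finger_gap: 0.999
[[ 0.016  0.018  1.   ]
 [-0.006  1.    -0.018]
 [-1.    -0.006  0.016]]
```

```bash
python3 -m jog '[[-0.28,0.16,-0.35,0,0.2,0,0],[0,0,0,0,0,0,0]]';  python3 -m jog '[[0,0,0,0,0,0,1],[0,0,0,0,0,0,1],[0,0,0,0,0,0,1],[0,0,0,0,0,0,1],[0,0,0,0,0,0,1],[0,0,0,0,0,0,1]]' 40;python3 -c "
from h import *
print(axes().round(3))"
```

```text
clock: 5.2
eef_pos: [0.536, -0.2653, 0.0698]
orientation: [-60.0, 89.5, -61.0]
contact_force: [-0.0, 0.6, -0.2]
finger_gap: 0.999
clock: 5.8
eef_pos: [0.5378, -0.2661, 0.0726]
orientation: [-43.2, 89.3, -44.2]
contact_force: [-0.2, -0.6, -0.8]
finger_gap: 0.276
[[ 0.009  0.018  1.   ]
 [-0.009  1.    -0.018]
 [-1.    -0.008  0.009]]
```

```bash
python3 -m jog '[[0.01,0.6,0,0,0,0,1],[0.01,0.6,0,0,0,0,1],[0.01,0.6,0,0,0,0,1],[0.01,0.6,0,0,0,0,1],[0.01,0.6,0,0,0,0,1],[0.01,0.6,0,0,0,0,1],[0.01,0.6,0,0,0,0,1],[0.01,0.6,0,0,0,0,1],[0,0,0,0,0,0,1]]';python3 -c "
from h import *
print(axes().round(3))"
```

```text
clock: 6.7
eef_pos: [0.5399, -0.1356, 0.0726]
orientation: [-39.8, 89.2, -40.7]
contact_force: [-0.4, 2.1, -0.4]
finger_gap: 0.278
[[ 0.01   0.016  1.   ]
 [-0.009  1.    -0.016]
 [-1.    -0.009  0.01 ]]
```

```bash
python3 -m jog '[[0.01,0.5,0,0,0,0,1],[0.01,0.5,0,0,0,0,1],[0.01,0.5,0,0,0,0,1],[0.01,0.5,0,0,0,0,1],[0.01,0.4,0,0,0,0,1],[0,0,0,0,0,0,1]]';python3 -m jog '[[0,0.25,0,0,0,0,1],[0,0.25,0,0,0,0,1],[0,0,0,0,0,0,1]]'
```

```text
clock: 7.3
eef_pos: [0.5409, -0.0708, 0.0726]
orientation: [-41.7, 89.2, -42.7]
contact_force: [0.6, 1.9, -0.7]
finger_gap: 0.276
clock: 7.6
eef_pos: [0.5411, -0.0584, 0.0727]
orientation: [-42.4, 89.1, -43.4]
contact_force: [1.7, -1.1, -2.1]
finger_gap: 0.275
```

```bash
python3 -m jog '[[0,0.25,0,0,0,0,1],[0,0.25,0,0,0,0,1]]'; python3 -m jog '[[0,0.2,0,0,0,0,1],[0,0,0,0,0,0,1]]';python3 -c "
from h import *
c,s=snap('wrist','w4');snap('scene','s4')
zoom('s4','s4z',100,150,320,330,3.6)
"
```

```text
clock: 7.8
eef_pos: [0.5411, -0.0583, 0.0727]
orientation: [-60.3, 88.3, -61.7]
contact_force: [3.1, -15.1, -6.0]
finger_gap: 0.272
clock: 8.0
eef_pos: [0.5413, -0.0589, 0.0726]
orientation: [-61.5, 88.0, -63.1]
contact_force: [2.1, 2.0, -3.0]
finger_gap: 0.272
```

View pics/w4.png

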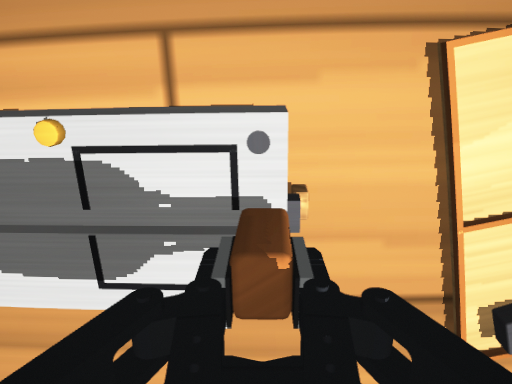

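View pics/s4z.png

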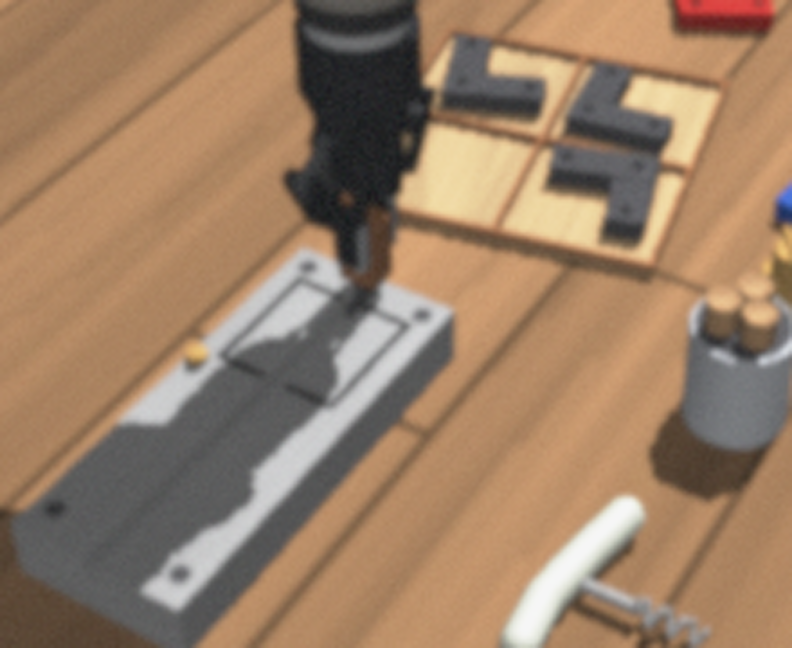

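```bash
python3 -c "
from h import *
zoom('w4','w4z',255,150,345,250,6)
c,s=load('w4')
for z in (.005,.009,.02,.025,.03): print(z,cast(c,s,[[299,197]],z).round(4))
"
```

```text
0.005 [[ 0.5381 -0.036   0.005 ]]
0.009 [[ 0.5366 -0.0363  0.009 ]]
0.02 [[ 0.5326 -0.0371  0.02  ]]
0.025 [[ 0.5308 -0.0375  0.025 ]]
0.03 [[ 0.529  -0.0378  0.03  ]]
```

View pics/w4z.png

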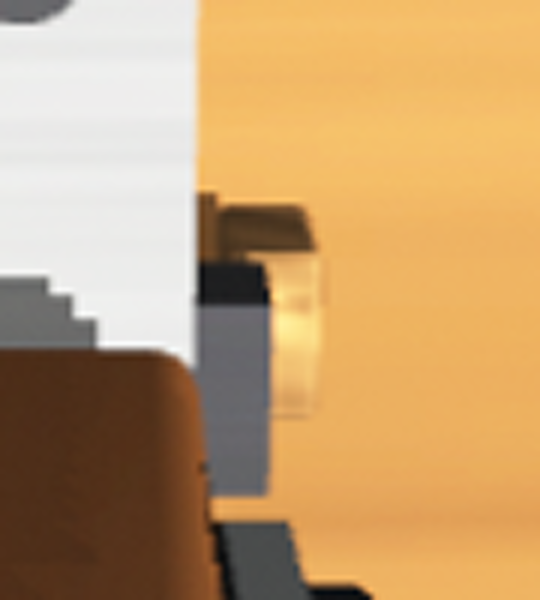

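```bash
python3 -m jog '[[-0.01,-0.7,0,0,0,0,1],[-0.01,-0.7,0,0,0,0,1],[-0.01,-0.7,0,0,0,0,1],[-0.01,-0.7,0,0,0,0,1],[-0.01,-0.7,0,0,0,0,1],[-0.01,-0.7,0,0,0,0,1],[-0.01,-0.7,0,0,0,0,1],[-0.01,-0.7,0,0,0,0,1],[-0.01,-0.7,0,0,0,0,1],[-0.01,-0.7,0,0,0,0,1],[0,0,0,0,0,0,1]]';python3 -m jog '[[0,-0.5,0,0,0,0,1],[0,-0.5,0,0,0,0,1],[0,0,0,0,0,0,1]]'; python3 -c "
from h import *
print(axes().round(3))"
```

```text
clock: 9.2
eef_pos: [0.5386, -0.2156, 0.0727]
orientation: [-21.3, 89.5, -22.3]
contact_force: [0.7, -2.1, -2.1]
finger_gap: 0.275
clock: 9.5
eef_pos: [0.5382, -0.2396, 0.0727]
orientation: [-12.6, 89.6, -13.5]
contact_force: [0.5, -2.3, -3.3]
finger_gap: 0.273
[[ 0.006  0.015  1.   ]
 [-0.001  1.    -0.015]
 [-1.    -0.001  0.006]]
```

```bash
python3 -m jog '[[0,-0.5,0,0,0,0,1],[0,-0.5,0,0,0,0,1],[0,-0.5,0,0,0,0,1],[0,-0.25,0,0,0,0,1],[0,0,0,0,0,0,1]]';python3 -m jog '[[0,-0.2,0,0,0,0,1],[0,-0.2,0,0,0,0,1]]';python3 -m jog '[[0,-0.2,0,0,0,0,1],[0,-0.2,0,0,0,0,1]]'
```

```text
clock: 10.0
eef_pos: [0.5375, -0.2859, 0.0726]
orientation: [8.4, 89.7, 7.5]
contact_force: [-1.4, 1.1, 1.7]
finger_gap: 0.278
clock: 10.2
eef_pos: [0.5374, -0.2914, 0.0725]
orientation: [80.4, 89.5, 79.7]
contact_force: [-4.4, 15.2, 10.7]
finger_gap: 0.277
clock: 10.4
eef_pos: [0.5373, -0.291, 0.0724]
orientation: [100.2, 88.5, 99.9]
contact_force: [-4.3, 11.5, 9.1]
finger_gap: 0.274
```

```bash
python3 -m jog '[[0,-0.05,0,0,0,0,0.2],[0,0,0,0,0,0,0],[0,0,0,0,0,0,0],[0,0,0,0,0,0,0],[0,0,0,0,0,0,0],[0,0,0,0,0,0,0]]'; python3 -m jog '[[0,0,1,0,0,0,0],[0,0,1,0,0,0,0],[0,0,1,0,0,0,0],[0,0.5,1,0,0,0,0],[0,1,1,0,0,0,0],[0,1,1,0,0,0,0],[0,1,0,0,0,0,0],[0,0,0,0,0,0,0]]';python3 -c "
from h import *
c,s=snap('wrist','w5'); print(axes().round(3))"
```

```text
clock: 11.0
eef_pos: [0.5381, -0.2932, 0.0724]
orientation: [97.9, 88.6, 97.6]
contact_force: [-0.4, -0.3, 0.2]
finger_gap: 0.999
clock: 11.8
eef_pos: [0.5356, -0.2049, 0.2276]
orientation: [100.8, 88.6, 100.2]
contact_force: [0.3, 0.7, -0.6]
finger_gap: 1.002
[[-0.003  0.013  1.   ]
 [ 0.021  1.    -0.013]
 [-1.     0.021 -0.003]]
```

View pics/w5.png

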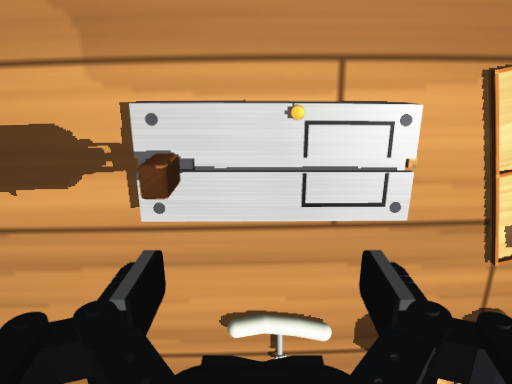

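```bash
python3 -c "
from h import *
zoom('w5','w5z',360,120,460,200,8)
zoom('w5','w5y',120,90,220,230,5)
c,s=load('w5')
for z in (.005,.01,.02,.03): print(z,cast(c,s,[[411,163]],z).round(4))
print(cast(c,s,[[139,197],[171,197]],.105).round(4))
"
```

```text
0.005 [[ 0.5459 -0.032   0.005 ]]
0.01 [[ 0.5447 -0.0344  0.01  ]]
0.02 [[ 0.5424 -0.0392  0.02  ]]
0.03 [[ 0.54  -0.044  0.03 ]]
[[ 0.5475 -0.3023  0.105 ]
 [ 0.5479 -0.276   0.105 ]]
```

View pics/w5z.png

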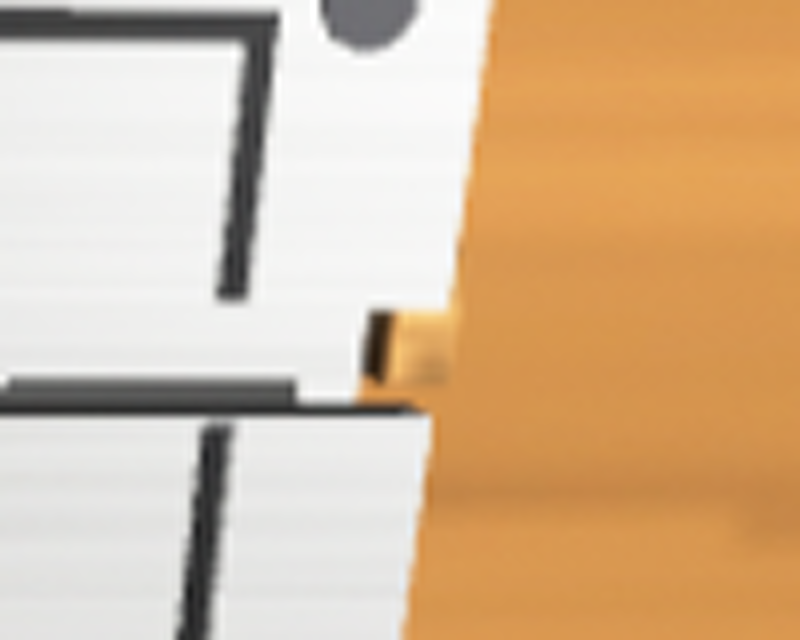

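View pics/w5y.png

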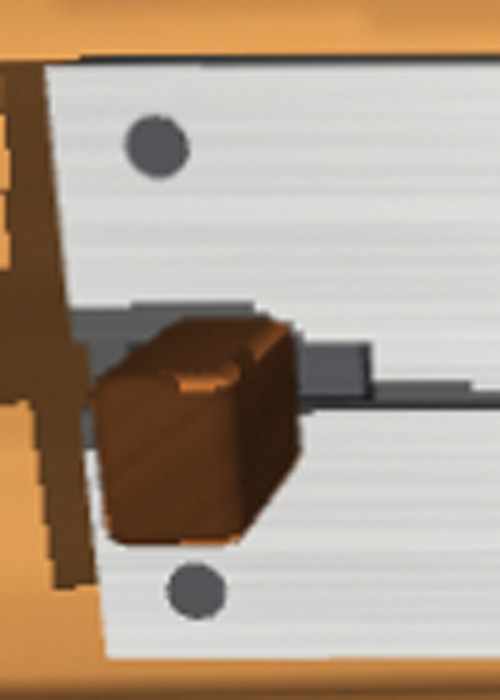

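```bash
python3 -m jog '[[0,1,0,-0.1,0,0,0],[0,1,0,-0.1,0,0,0],[0,1,0,-0.1,0,0,0],[0,1,0,0,0,0,0],[0,1,0,0,0,0,0],[0,1,0,0,0,0,0],[0,1,0,0,0,0,0],[0,1,0,0,0,0,0],[-0.1,1,0,0,0,0,0],[-0.1,1,0,0,0,0,0],[-0.1,1,0,0,0,0,0],[-0.1,1,0,0,0,0,0]]';python3 -m jog '[[0,1,0,0,0,0,0],[0,0.5,0,0,0,0,0],[0,0,0,0,0,0,0],[0,0,0,0,0,0,0]]'
cat >> h.py <<'E'
def plates(c,s,z,thr=95,dbg=None):
    g=cv2.cvtColor(c['frame'],cv2.COLOR_RGB2HSV); v=g[:,:,2]
    m=((v<thr)).astype(np.uint8)
    n,l,st,_=cv2.connectedComponentsWithStats(cv2.morphologyEx(m,cv2.MORPH_OPEN,np.ones((3,3),np.uint8)))
    im=c['frame'][:,:,::-1].copy(); out=[]
    for i in range(1,n):
        if not 800<st[i,4]<20000: continue
        cs,_=cv2.findContours((l==i).astype(np.uint8),cv2.RETR_EXTERNAL,cv2.CHAIN_APPROX_NONE)
        a=cv2.approxPolyDP(cs[0],5,True).reshape(-1,2)
        cv2.polylines(im,[a.astype(np.int32)],True,(0,255,0),1)
        out.append((st[i].tolist(),a.tolist()))
    if dbg: cv2.imwrite('pics/'+dbg+'.png',im)
    return out
E
python3 - <<'E'
from h import *
c,s=snap('wrist','w6'); print(s['eef_pos'],axes().round(3))
for o in plates(c,s,.022,95,'w6d'): print(o)
E
```

```text
clock: 13.05
eef_pos: [0.523, 0.0776, 0.2243]
orientation: [-110.2, 89.0, -113.0]
contact_force: [0.7, -1.6, -0.3]
finger_gap: 1.0
clock: 13.45
eef_pos: [0.5236, 0.1144, 0.2227]
orientation: [-111.1, 88.8, -114.0]
contact_force: [0.2, -0.3, -0.2]
finger_gap: 1.0
[0.52364787 0.11443042 0.22268235] [[-0.009  0.05   0.999]
 [-0.019  0.999 -0.05 ]
 [-1.    -0.019 -0.008]]
([0, 139, 83, 46, 1540], [[78, 142], [0, 144], [0, 183], [20, 179], [7, 174], [29, 171], [3, 168], [6, 157], [72, 151], [82, 181]])
([0, 192, 109, 38, 1270], [[108, 192], [0, 193], [0, 210], [9, 209], [14, 229], [25, 229], [15, 225], [13, 208], [52, 208], [58, 202], [49, 206], [34, 199], [80, 195], [90, 227], [85, 196]])
```

View pics/w6.png

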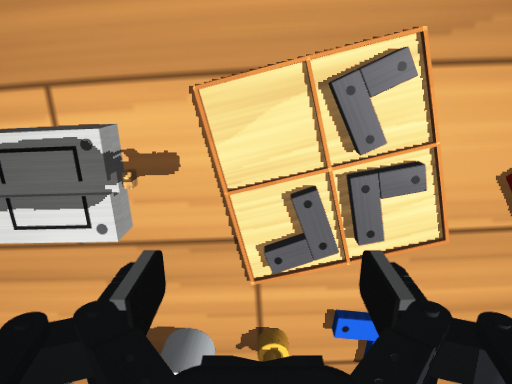

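```bash
cat >> h.py <<'E'
def plates(c,s,x0,y0,x1,y1,dbg=None,eps=4):
    f=c['frame'].astype(int); sat=f.max(2)-f.min(2)
    m=((sat<45)&(f.max(2)<135)).astype(np.uint8); mm=np.zeros_like(m); mm[y0:y1,x0:x1]=m[y0:y1,x0:x1]; m=mm
    m=cv2.morphologyEx(cv2.morphologyEx(m,cv2.MORPH_CLOSE,np.ones((5,5),np.uint8)),cv2.MORPH_OPEN,np.ones((3,3),np.uint8))
    n,l,st,_=cv2.connectedComponentsWithStats(m)
    im=c['frame'][:,:,::-1].copy(); out=[]
    for i in range(1,n):
        if not 800<st[i,4]<30000: continue
        cs,_=cv2.findContours((l==i).astype(np.uint8),cv2.RETR_EXTERNAL,cv2.CHAIN_APPROX_NONE)
        a=cv2.approxPolyDP(cs[0],eps,True).reshape(-1,2)
        cv2.polylines(im,[a.astype(np.int32)],True,(0,255,0),1)
        out.append((st[i].tolist(),a.tolist()))
    if dbg: cv2.imwrite('pics/'+dbg+'.png',cv2.resize(im[y0:y1,x0:x1],None,fx=3,fy=3,interpolation=cv2.INTER_NEAREST))
    return out
E
python3 - <<'E'
from h import *
c,s=load('w6')
for o in plates(c,s,210,35,450,280,'w6d'): print(o)
E
```

```text
([329, 47, 88, 107, 4300], [[407, 47], [329, 82], [358, 153], [384, 143], [370, 97], [416, 75]])
([347, 162, 79, 83, 3617], [[423, 164], [347, 174], [358, 244], [383, 240], [380, 198], [425, 190]])
([264, 186, 74, 90, 3220], [[315, 186], [291, 194], [302, 232], [264, 246], [272, 275], [337, 252]])
([360, 251, 51, 29, 1041], [[363, 252], [360, 279], [410, 279], [384, 251]])
```

View pics/w6d.png

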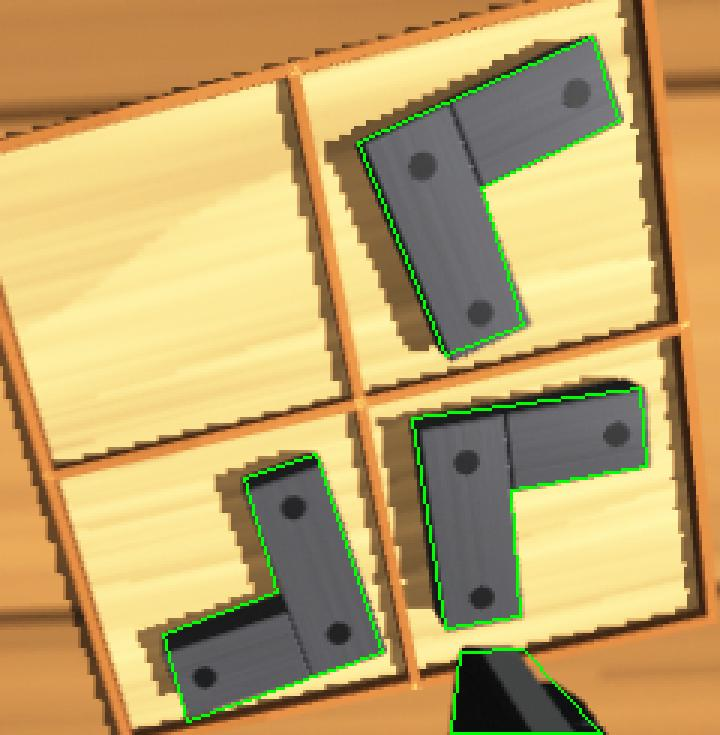

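```bash
cat >> h.py <<'E'
LM=np.array([(-40,-40),(40,-40),(40,-10),(-10,-10),(-10,40),(-40,40)])/1000.
def Lfit(P):
    P=np.asarray(P)[:,:2]; best=None
    for Q in (P,P[::-1]):
        for k in range(6):
            q=np.roll(Q,k,0); a=LM-LM.mean(0); b=q-q.mean(0)
            th=np.arctan2((a[:,0]*b[:,1]-a[:,1]*b[:,0]).sum(),(a*b).sum())
            R=np.array([[np.cos(th),-np.sin(th)],[np.sin(th),np.cos(th)]])
            t=q.mean(0)-R@LM.mean(0); r=q-(LM@R.T+t); e=np.sqrt((r**2).sum(1).mean())
            if best is None or e<best[0]: best=(e,t,np.degrees(th),np.abs(r).max())
    return best
def plates(c,s,x0,y0,x1,y1,z,dbg=None,eps=4,lo=62,hi=140):
    f=c['frame'].astype(int); sat=f.max(2)-f.min(2)
    m=((sat<45)&(f.max(2)<hi)&(f.max(2)>lo)).astype(np.uint8); mm=np.zeros_like(m); mm[y0:y1,x0:x1]=m[y0:y1,x0:x1]; m=mm
    m=cv2.morphologyEx(m,cv2.MORPH_OPEN,np.ones((2,2),np.uint8))
    n,l,st,_=cv2.connectedComponentsWithStats(cv2.morphologyEx(m,cv2.MORPH_CLOSE,np.ones((3,3),np.uint8)))
    im=c['frame'][:,:,::-1].copy(); out=[]
    for i in range(1,n):
        if not 800<st[i,4]<30000: continue
        cs,_=cv2.findContours((l==i).astype(np.uint8),cv2.RETR_EXTERNAL,cv2.CHAIN_APPROX_NONE)
        ct=max(cs,key=len)
        for e in (eps,eps+1,eps+2,eps+3):
            a=cv2.approxPolyDP(ct,e,True).reshape(-1,2)
            if len(a)<=6: break
        if len(a)!=6: print('nv',len(a),st[i]); continue
        # refine: fit line to each side's contour points
        P=ct.reshape(-1,2).astype(float); idx=[int(np.argmin(((P-v)**2).sum(1))) for v in a]
        ln=[]
        for k in range(6):
            i0,i1=idx[k],idx[(k+1)%6]
            seg=P[i0:i1] if i1>i0 else np.r_[P[i0:],P[:i1]]
            t=max(2,len(seg)//8); ln.append(cv2.fitLine(seg[t:-t].astype(np.float32),cv2.DIST_HUBER,0,.01,.01).ravel())
        v=[]
        for k in range(6):
            A,B=ln[k-1],ln[k]
            t=np.linalg.solve(np.array([[A[0],-B[0]],[A[1],-B[1]]]),B[2:]-A[2:]); v.append(A[2:]+t[0]*A[:2])
        v=np.array(v); cv2.polylines(im,[v.round().astype(np.int32)],True,(0,255,0),1)
        w=cast(c,s,v,z); e,t,th,mx=Lfit(w)
        print('px',v.mean(0).round(),'mid',t.round(4),'yaw',round(th,2),'rms/max mm',round(e*1e3,2),round(mx*1e3,2))
        out.append((t,th))
    if dbg: cv2.imwrite('pics/'+dbg+'.png',cv2.resize(im[y0:y1,x0:x1],None,fx=3,fy=3,interpolation=cv2.INTER_NEAREST))
    return out
E
python3 - <<'E'
from h import *
c,s=load('w6'); plates(c,s,210,35,450,280,.022,'w6d')
c,s=load('w1'); plates(c,s,160,40,395,275,.022)
E
```

```text
px [379. 101.] mid [0.471  0.2334] yaw 22.72 rms/max mm 1.63 2.15
px [388. 203.] mid [0.5795 0.2468] yaw 8.64 rms/max mm 1.81 2.26
px [299. 235.] mid [0.6078 0.1434] yaw -161.7 rms/max mm 1.5 2.07
px [337. 110.] mid [0.4709 0.2335] yaw 22.85 rms/max mm 1.56 2.27
px [341. 211.] mid [0.5795 0.2471] yaw 8.63 rms/max mm 1.75 2.11
px [254. 236.] mid [0.6077 0.144 ] yaw -161.83 rms/max mm 1.34 2.09
```

View pics/w6d.png

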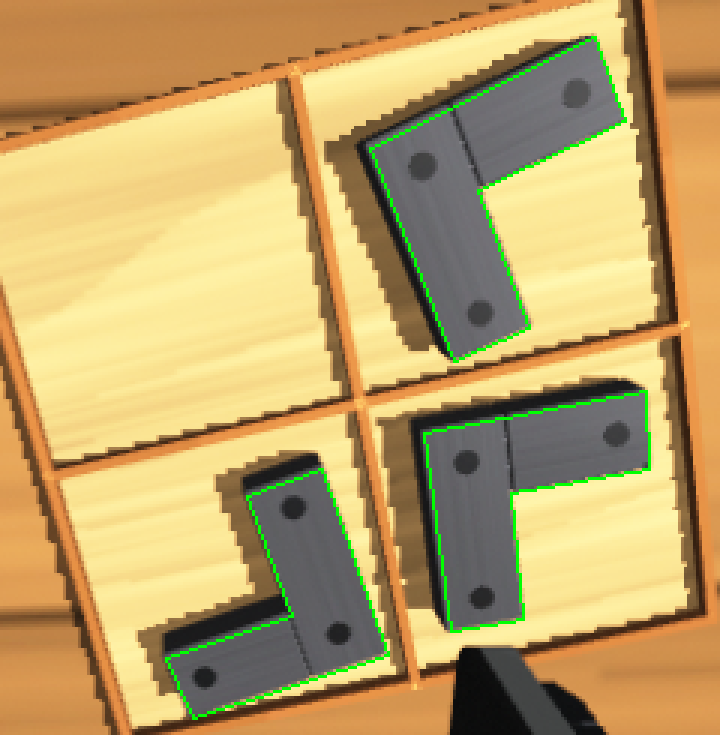

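```bash
cat > q.py <<'E'
# usage: q.py tx ty tz tooly_angle : prints units to go
import sys; from h import *
t=list(map(float,sys.argv[1:5])); s=manip.state(); R=axes(); p=s['eef_pos']
a=np.radians(t[3]); Y=np.array([np.cos(a),np.sin(a),0]); X=np.array([0,0,-1.]); G=np.c_[X,Y,np.cross(X,Y)]
r=Rn.from_matrix(G@R.T).as_rotvec(degrees=True)/4
print('pos',p.round(4),'f',s['contact_force'].round(1),'gap',round(s['finger_gap'],3),'clk',s['clock']); print('UNITS d',((np.array(t[:3])-p)/.025).round(2),'rot',r.round(2))
E
python3 -m jog '[[0.52,0.87,0,0.05,-0.03,0.58,0.48],[0.52,0.87,0,0.05,-0.03,0.58,0.48],[0.52,0.87,0,0.05,-0.03,0.58,0.48],[0.52,0.87,0,0.05,-0.03,0.58,0.48],[0.52,0.87,0,0.05,-0.03,0.58,0.48],[0,0,-1,0,0,0,0.48],[0,0,-1,0,0,0,0.48],[0,0,-1,0,0,0,0.48],[0,0,-1,0,0,0,0.48],[0,0,0,0,0,0,0.48]]'; python3 q.py .5882 .2230 .010 98.6
```

```text
clock: 14.5
eef_pos: [0.597, 0.2057, 0.121]
orientation: [-49.0, 89.2, -41.4]
contact_force: [0.0, -0.4, 0.5]
finger_gap: 0.519
pos [0.597  0.2057 0.121 ] f [ 0.  -0.4  0.5] gap 0.519 clk 14.5
UNITS d [-0.35  0.69 -4.44] rot [0.13 0.15 0.24]
```

```bash
python3 -m jog '[[-0.35,0.69,-0.5,0.13,0.15,0.24,0.48],[0,0,-1,0,0,0,0.48],[0,0,-1,0,0,0,0.48],[0,0,0,0,0,0,0.48]]'; python3 q.py .5882 .2230 .010 98.6; python3 -c "
from h import *
snap('wrist','w7')"
```

```text
clock: 14.9
eef_pos: [0.5902, 0.225, 0.0603]
orientation: [36.0, 89.6, 44.6]
contact_force: [-0.2, 0.5, -0.1]
finger_gap: 0.525
pos [0.5902 0.225  0.0603] f [-0.2  0.5 -0.1] gap 0.525 clk 14.9
UNITS d [-0.08 -0.08 -2.01] rot [-0.07  0.07  0.01]
```

View pics/w7.png

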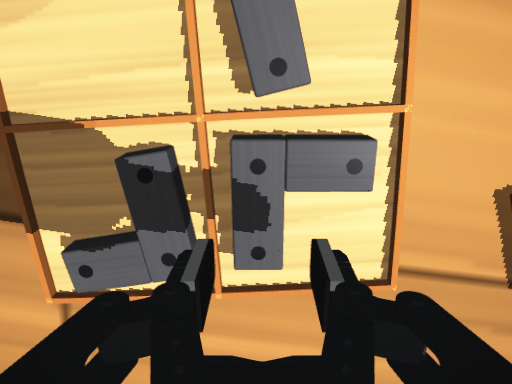

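```bash
python3 -m jog '[[-0.08,-0.08,-0.8,-0.07,0.07,0,0.48],[0,0,-0.7,0,0,0,0.48],[0,0,0,0,0,0,0.48]]'; python3 q.py .5882 .2230 .010 98.6
```

```text
clock: 15.25
eef_pos: [0.5929, 0.2254, 0.0277]
orientation: [16.6, 89.3, 25.2]
contact_force: [-1.3, -0.4, -0.4]
finger_gap: 0.519
pos [0.5929 0.2254 0.0277] f [-1.3 -0.4 -0.4] gap 0.519 clk 15.25
UNITS d [-0.19 -0.09 -0.71] rot [-0.07  0.15  0.  ]
```

```bash
python3 -m jog '[[-0.2,-0.09,-0.5,-0.07,0.15,0,0.48],[-0.05,0,-0.15,0,0.05,0,0.48],[0,0,0,0,0,0,0.48]]'; python3 q.py .5882 .2230 .010 98.6
```

```text
clock: 15.55
eef_pos: [0.5875, 0.2236, 0.0124]
orientation: [135.9, 89.9, 144.5]
contact_force: [0.8, 0.0, -0.3]
finger_gap: 0.524
pos [0.5875 0.2236 0.0124] f [ 0.8  0.  -0.3] gap 0.524 clk 15.55
UNITS d [ 0.03 -0.03 -0.09] rot [-0.02 -0.02  0.  ]
```

```bash
python3 -m jog '[[0.03,-0.03,-0.1,0,0,0,0.6],[0,0,0,0,0,0,1],[0,0,0,0,0,0,1],[0,0,0,0,0,0,1],[0,0,0,0,0,0,1],[0,0,0,0,0,0,1]]' 80; python3 q.py .5882 .2230 .010 98.6;  python3 -c "
from h import *
snap('wrist','w8')"
```

```text
clock: 16.15
eef_pos: [0.5889, 0.2229, 0.0104]
orientation: [92.8, 89.9, 101.4]
contact_force: [-0.2, 0.1, -1.5]
finger_gap: 0.325
pos [0.5889 0.2229 0.0104] f [-0.2  0.1 -1.5] gap 0.325 clk 16.15
UNITS d [-0.03  0.   -0.02] rot [-0.02 -0.    0.01]
```

View pics/w8.png

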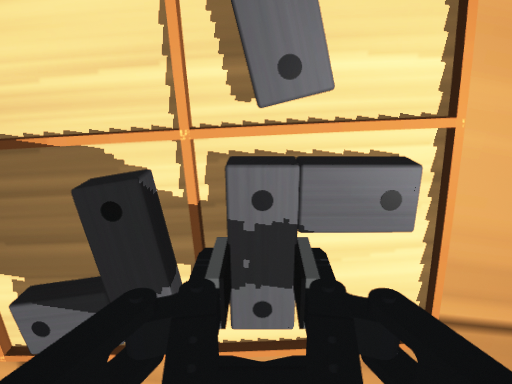

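```bash
python3 -m jog '[[0,0,0.4,0,0,0,1],[0,0,0.8,0,0,0,1],[0,0,1,0,0,0,1],[0,0,1,0,0,0,1],[0,0,1,0,0,0,1],[0,0,1,0,0,0,1],[0,0,0,0,0,0,1]]'; python3 q.py .5438 -.1400 .15 89.1
```

```text
clock: 16.9
eef_pos: [0.585, 0.2209, 0.1451]
orientation: [-175.4, 89.6, -166.8]
contact_force: [1.8, 0.2, -2.5]
finger_gap: 0.328
pos [0.585  0.2209 0.1451] f [ 1.8  0.2 -2.5] gap 0.328 clk 16.9
UNITS d [ -1.65 -14.44   0.2 ] rot [ 0.01 -0.09 -2.37]
```

```bash
python3 -m jog '[[-0.12,-1,0.02,0,0,-0.2,1],[-0.12,-1,0.02,0,0,-0.2,1],[-0.12,-1,0.02,0,0,-0.2,1],[-0.12,-1,0.02,0,0,-0.2,1],[-0.12,-1,0.02,0,0,-0.2,1],[-0.12,-1,0.02,0,0,-0.2,1],[-0.12,-1,0.02,0,0,-0.2,1],[-0.12,-1,0.02,0,0,-0.2,1],[-0.12,-1,0.02,0,0,-0.2,1],[-0.12,-1,0.02,0,0,-0.2,1],[-0.12,-1,0.02,0,0,-0.2,1],[0,0,0,0,0,0,1]]'; python3 q.py .5438 -.1400 .15 89.1
```

```text
clock: 18.1
eef_pos: [0.5322, -0.0875, 0.1391]
orientation: [-164.5, 88.2, -166.5]
contact_force: [-0.9, 0.5, -4.2]
finger_gap: 0.326
pos [ 0.5322 -0.0875  0.1391] f [-0.9  0.5 -4.2] gap 0.326 clk 18.1
UNITS d [ 0.46 -2.1   0.44] rot [ 0.11 -0.43  0.27]
```

```bash
python3 -m jog '[[0.2,-0.8,0,0.05,-0.2,0.14,1],[0.2,-0.8,0,0.05,-0.2,0.14,1],[0.06,-0.5,-0.5,0,0,0,1],[0,0,0,0,0,0,1]]'; python3 q.py .5438 -.1400 .08 89.1;  python3 -c "
from h import *
c,s=snap('wrist','w9');print(axes().round(3))
plates(c,s,60,60,480,330,s['eef_pos'][2]+.0116,'w9d')"
```

```text
clock: 18.5
eef_pos: [0.5372, -0.1469, 0.1231]
orientation: [176.0, 89.5, 174.6]
contact_force: [-0.9, -0.1, -3.9]
finger_gap: 0.326
pos [ 0.5372 -0.1469  0.1231] f [-0.9 -0.1 -3.9] gap 0.326 clk 18.5
UNITS d [ 0.26  0.27 -1.72] rot [-0.01 -0.12  0.12]
[[-0.007  0.023  1.   ]
 [ 0.001  1.    -0.023]
 [-1.     0.001 -0.007]]
nv 2 [  61  108  346    8 1183]
nv 37 [   61   118   362   171 27680]
px [257. 308.] mid [ 0.5556 -0.1518] yaw 175.91 rms/max mm 34.32 34.75
```

View pics/w9.png

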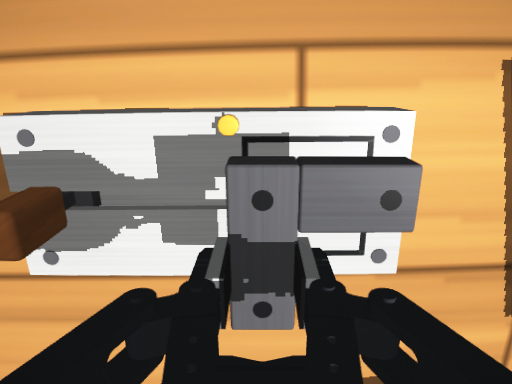

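```bash
python3 -m jog '[[0.26,0.27,-0.4,0,-0.12,0.12,1],[0,0,-0.7,0,0,0,1],[0,0,-0.6,0,0,0,1],[0,0,0,0,0,0,1]]'; python3 q.py .5438 -.1400 .0484 89.1
```

```text
clock: 18.95
eef_pos: [0.5458, -0.1328, 0.0795]
orientation: [52.3, 89.6, 51.8]
contact_force: [-0.6, 0.3, -3.4]
finger_gap: 0.326
pos [ 0.5458 -0.1328  0.0795] f [-0.6  0.3 -3.4] gap 0.326 clk 18.95
UNITS d [-0.08 -0.29 -1.24] rot [-0.08  0.06 -0.1 ]
```

```bash
python3 -m jog '[[-0.08,-0.29,-0.4,-0.08,0.06,-0.1,1],[-0.02,0,-0.4,0,0.03,0,1],[0,0,0,0,0,0,1]]'; python3 q.py .5438 -.1400 .0484 89.1
```

```text
clock: 19.25
eef_pos: [0.5444, -0.1379, 0.0586]
orientation: [147.3, 89.9, 146.6]
contact_force: [0.3, -0.3, -3.4]
finger_gap: 0.322
pos [ 0.5444 -0.1379  0.0586] f [ 0.3 -0.3 -3.4] gap 0.322 clk 19.25
UNITS d [-0.02 -0.08 -0.41] rot [-0.01 -0.01 -0.05]
```

```bash
python3 -m jog '[[-0.02,-0.1,-0.25,0,0,-0.05,1],[0,0,0,0,0,0,1]]'; python3 q.py .5438 -.1400 .0484 89.1;  python3 -c "
from h import *
c,s=snap('wrist','w10')"
```

```text
clock: 19.45
eef_pos: [0.5442, -0.1407, 0.0521]
orientation: [101.6, 90.0, 100.7]
contact_force: [-0.2, 0.3, -3.0]
finger_gap: 0.325
pos [ 0.5442 -0.1407  0.0521] f [-0.2  0.3 -3. ] gap 0.325 clk 19.45
UNITS d [-0.02  0.03 -0.15] rot [-0.01 -0.    0.  ]
```

View pics/w10.png

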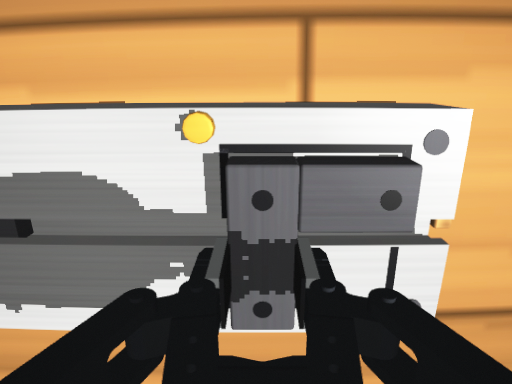

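```bash
python3 -m jog '[[-0.02,0.03,-0.13,0,0,0,1],[0,0,-0.04,0,0,0,1],[0,0,0,0,0,0,1]]'; python3 q.py .5438 -.1400 .0484 89.1
```

```text
clock: 19.8
eef_pos: [0.5452, -0.14, 0.049]
orientation: [5.3, 89.8, 4.3]
contact_force: [-0.7, -0.5, -2.7]
finger_gap: 0.323
pos [ 0.5452 -0.14    0.049 ] f [-0.7 -0.5 -2.7] gap 0.323 clk 19.8
UNITS d [-0.06  0.   -0.02] rot [-0.    0.05  0.01]
```

```bash
python3 -m jog '[[-0.06,0,-0.03,0,0.05,0,1],[0,0,-0.03,0,0,0,1],[0,0,0,0,0,0,1]]'; python3 q.py .5438 -.1400 .0484 89.1
```

```text
clock: 20.1
eef_pos: [0.544, -0.1401, 0.0486]
orientation: [59.0, 90.0, 58.0]
contact_force: [0.5, 0.5, -3.1]
finger_gap: 0.325
pos [ 0.544  -0.1401  0.0486] f [ 0.5  0.5 -3.1] gap 0.325 clk 20.1
UNITS d [-0.01  0.   -0.01] rot [-0.01  0.01  0.01]
```

```bash
python3 -m jog '[[0,0,-0.06,0,0,0,1],[0,0,0,0,0,0,1]]'; python3 -m jog '[[0,0,-0.06,0,0,0,1],[0,0,0,0,0,0,1]]';  python3 q.py .5438 -.1400 .0484 89.1
```

```text
clock: 20.3
eef_pos: [0.5443, -0.1402, 0.0487]
orientation: [56.6, 89.9, 55.7]
contact_force: [0.2, -0.0, -4.3]
finger_gap: 0.327
clock: 20.5
eef_pos: [0.5446, -0.1402, 0.0485]
orientation: [54.1, 89.9, 53.1]
contact_force: [-0.2, 0.5, -1.9]
finger_gap: 0.326
pos [ 0.5446 -0.1402  0.0485] f [-0.2  0.5 -1.9] gap 0.326 clk 20.5
UNITS d [-0.03  0.01 -0.01] rot [-0.02  0.02  0.01]
```

```bash
python3 -m jog '[[-0.03,0,-0.1,0,0,0,1],[0,0,0,0,0,0,1]]';  python3 q.py .5438 -.1400 .0484 89.1
```

```text
clock: 20.7
eef_pos: [0.5452, -0.1405, 0.0488]
orientation: [36.0, 89.8, 35.0]
contact_force: [0.5, -0.1, -5.0]
finger_gap: 0.325
pos [ 0.5452 -0.1405  0.0488] f [ 0.5 -0.1 -5. ] gap 0.325 clk 20.7
UNITS d [-0.05  0.02 -0.02] rot [-0.04  0.05  0.02]
```

```bash
python3 -m jog '[[-0.06,0,-0.12,0.02,0.06,0,1]]';  python3 q.py .5438 -.1400 .0484 89.1; python3 -m jog '[[-0.02,0,-0.12,0,0.02,0,1]]';  python3 q.py .5438 -.1400 .0484 89.1
```

```text
clock: 20.8
eef_pos: [0.5455, -0.1404, 0.0483]
orientation: [62.4, 89.7, 61.5]
contact_force: [-6.5, 3.8, 31.7]
finger_gap: 0.321
pos [ 0.5455 -0.1404  0.0483] f [-6.5  3.8 31.7] gap 0.321 clk 20.8
UNITS d [-0.07  0.02  0.01] rot [-0.06  0.03  0.01]
clock: 20.9
eef_pos: [0.5455, -0.1405, 0.0483]
orientation: [79.9, 89.7, 79.0]
contact_force: [-11.2, 3.4, 30.3]
finger_gap: 0.327
pos [ 0.5455 -0.1405  0.0483] f [-11.2   3.4  30.3] gap 0.327 clk 20.9
UNITS d [-0.07  0.02  0.  ] rot [-0.08  0.02  0.02]
```

```bash
python3 -m jog '[[0,0,0,0,0,0,1],[-0.08,0.02,0.06,-0.05,0.04,0.02,1],[0,0,0,0,0,0,1]]';  python3 q.py .5438 -.1400 .0484 89.1
```

```text
clock: 21.2
eef_pos: [0.5435, -0.1401, 0.0495]
orientation: [119.0, 89.9, 118.2]
contact_force: [0.1, 0.1, -3.9]
finger_gap: 0.324
pos [ 0.5435 -0.1401  0.0495] f [ 0.1  0.1 -3.9] gap 0.324 clk 21.2
UNITS d [ 0.01  0.   -0.04] rot [-0.02 -0.01 -0.01]
```

Position good; set down about 0.7 mm and open.

```bash
python3 -m jog '[[0,0,-0.05,0,0,0,1],[0,0,0,0,0,0,0.9],[0,0,0,0,0,0,0.6],[0,0,0,0,0,0,0.45],[0,0,0,0,0,0,0.45],[0,0,0,0,0,0,0.45]]';  python3 q.py .5438 -.1400 .0484 89.1
```

```text
clock: 21.8
eef_pos: [0.5442, -0.1402, 0.0479]
orientation: [117.8, 89.9, 116.9]
contact_force: [-1.0, 0.3, 0.7]
finger_gap: 0.547
pos [ 0.5442 -0.1402  0.0479] f [-1.   0.3  0.7] gap 0.547 clk 21.8
UNITS d [-0.02  0.01  0.02] rot [-0.02 -0.01 -0.01]
```

```bash
python3 -m jog '[[0,0,0.5,0,0,0,0.45],[0,0,1,0,0,0,0.45],[0,0,1,0,0,0,0.45],[0,0,1,0,0,0,0.45],[0,0,1,0,0,0,0.3],[0,0.5,1,0,0,0,0.3],[0,0,0,0,0,0,0.3],[0,0,0,0,0,0,0.3]]';  python3 q.py .5438 -.1400 .2 89.1
python3 - <<'E'
from h import *
c,s=snap('wrist','w11'); plates(c,s,150,90,430,260,.060,'w11d')
E
```

```text
clock: 22.6
eef_pos: [0.5436, -0.1286, 0.1961]
orientation: [9.6, 89.8, 8.7]
contact_force: [-0.1, -0.1, -0.8]
finger_gap: 0.699
pos [ 0.5436 -0.1286  0.1961] f [-0.1 -0.1 -0.8] gap 0.699 clk 22.6
UNITS d [ 0.01 -0.46  0.15] rot [-0.01  0.04  0.02]
nv 19 [ 151  116  201   98 7346]
```

View pics/w11.png

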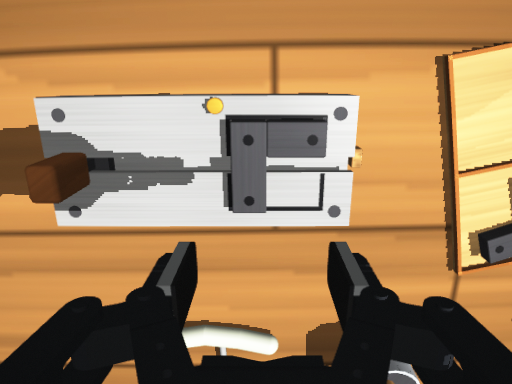

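Run:
```python
from h import *
zoom('w11','w11z',215,105,345,225,6)
```

```text
(no output)
```

View pics/w11z.png

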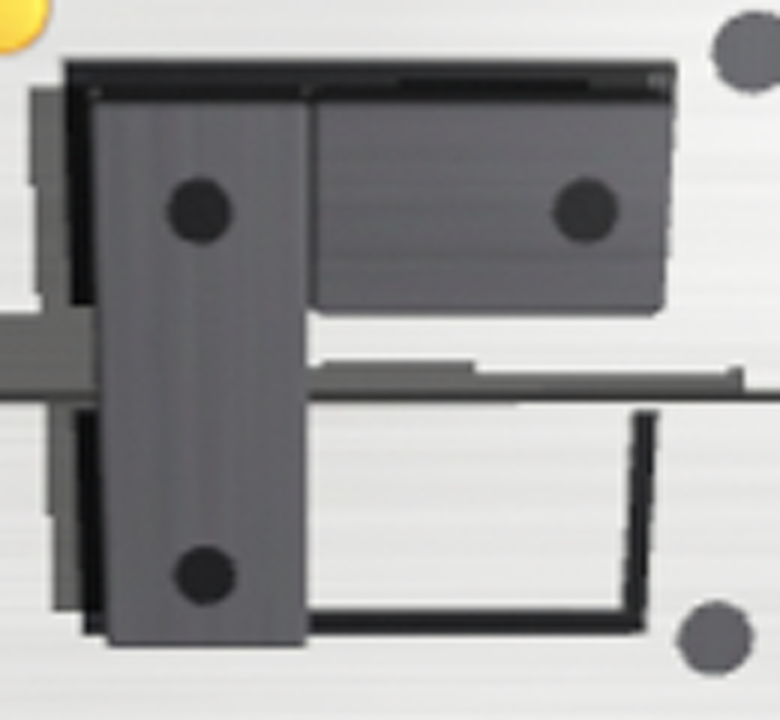

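```bash
cat >> h.py <<'E'
def man(fn,pts,x0,y0,k,z):
    c,s=load(fn); p=(np.array(pts,float)+.5)/k-.5+[x0,y0]; return cast(c,s,p,z)
RC=np.array([.5374,-.1849]); RY=-0.9
def inrail(P):
    t=np.radians(RY);R=np.array([[np.cos(t),-np.sin(t)],[np.sin(t),np.cos(t)]]); return (np.asarray(P)[...,:2]-RC)@R*1e3-[0,70]
E
python3 - <<'E'
from h import *
sq=man('w11',[(66,60),(677,60),(647,632),(85,634)],215,105,6,.042)[:,:2]
print(sq.mean(0), inrail(sq).round(1).tolist())
P=man('w11',[(93,98),(668,98),(662,314),(310,314),(306,645),(107,645)],215,105,6,.060)
e,t,th,mx=Lfit(P); print(e,t,th,mx,inrail(t).round(2), inrail(P).round(1).tolist())
E
```

```text
[ 0.53841741 -0.11505765] [[-43.9, -43.9], [-43.9, 43.4], [43.6, 43.7], [43.8, -43.8]]
0.0009343050339852776 [ 0.53758066 -0.11441556] -0.8192966245896244 0.001391101785923679 [-0.93  0.48] [[-40.5, -38.5], [-40.5, 39.0], [-10.8, 39.8], [-10.8, -9.2], [38.6, -9.6], [38.5, -38.7]]
```

```bash
python3 -m jog '[[-0.1,1,0.1,0,0,0.4,0.2],[-0.1,1,0.1,0,0,0.4,0.2],[-0.1,1,0.1,0,0,0.4,0.2],[-0.1,1,0.1,0,0,0.4,0.2],[-0.1,1,0.1,0,0,0.4,0.2],[-0.1,1,0.1,0,0,0.4,0.2],[-0.1,1,0.1,0,0,0.4,0.2],[-0.1,1,0.1,0,0,0.4,0.2],[-0.1,1,0.1,0,0,0.4,0.2],[-0.1,1,0.1,0,0,0.4,0.2],[0,0.5,0,0,0,0,0.2],[0,0,0,0,0,0,0.2]]'; python3 q.py .5943 .1656 .0125 108.2
python3 - <<'E'
from h import *
c,s=snap('wrist','w12'); plates(c,s,150,20,500,250,.022,'w12d')
E
```

```text
clock: 23.85
eef_pos: [0.508, 0.1354, 0.2086]
orientation: [-168.5, 88.7, -153.5]
contact_force: [0.6, -0.5, 1.4]
finger_gap: 0.798
pos [0.508  0.1354 0.2086] f [ 0.6 -0.5  1.4] gap 0.798 clk 23.85
UNITS d [ 3.45  1.21 -7.84] rot [ 0.15 -0.29  0.81]
px [365. 152.] mid [0.4706 0.2337] yaw 22.91 rms/max mm 1.58 1.94
```

View pics/w12.png

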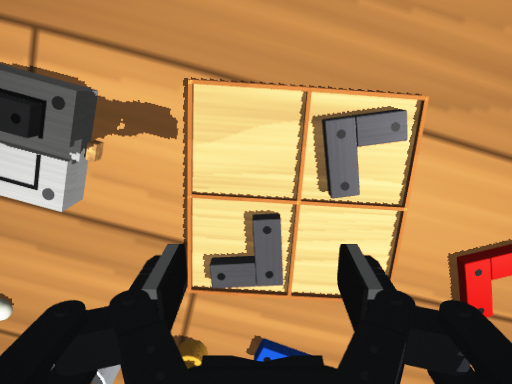

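```bash
python3 - <<'E'
from h import *
c,s=load('w12'); plates(c,s,190,20,310,290,.022,'w12d')
E
python3 -m jog '[[0.85,0.3,-0.8,0.04,-0.08,0.2,0.48],[0.85,0.3,-0.8,0.04,-0.08,0.2,0.48],[0.85,0.3,-0.8,0.04,-0.08,0.2,0.48],[0.8,0.3,-0.8,0.04,-0.08,0.2,0.48],[0,0,-1,0,0,0,0.48],[0,0,0,0,0,0,0.48]]'; python3 q.py .5943 .1656 .0125 108.2
```

```text
px [249. 257.] mid [0.6074 0.1437] yaw -161.49 rms/max mm 1.69 2.7
clock: 24.5
eef_pos: [0.5968, 0.1504, 0.0984]
orientation: [-86.3, 89.5, -69.1]
contact_force: [0.2, -0.0, -0.7]
finger_gap: 0.518
pos [0.5968 0.1504 0.0984] f [ 0.2 -0.  -0.7] gap 0.518 clk 24.5
UNITS d [-0.1   0.61 -3.44] rot [0.11 0.04 0.24]
```

```bash
python3 -m jog '[[-0.1,0.61,-0.4,0.11,0.04,0.24,0.48],[0,0,-1,0,0,0,0.48],[0,0,-0.4,0,0,0,0.48],[0,0,0,0,0,0,0.48]]'; python3 q.py .5943 .1656 .0125 108.2
python3 - <<'E'
from h import *
c,s=snap('wrist','w13')
E
```

```text
clock: 24.9
eef_pos: [0.5959, 0.1649, 0.0546]
orientation: [-0.8, 89.8, 17.3]
contact_force: [-0.0, 0.0, 0.5]
finger_gap: 0.522
pos [0.5959 0.1649 0.0546] f [-0.   0.   0.5] gap 0.522 clk 24.9
UNITS d [-0.07  0.03 -1.69] rot [-0.02  0.06  0.04]
```

View pics/w13.png

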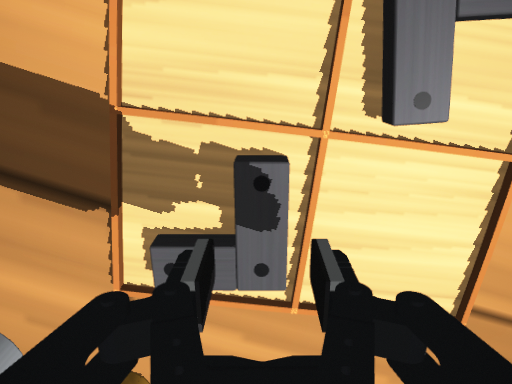

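```bash
python3 -m jog '[[-0.1,0.03,-0.7,-0.02,0.08,0.04,0.48],[-0.05,0,-0.6,0,0.04,0,0.48],[0,0,0,0,0,0,0.48]]'; python3 q.py .5943 .1656 .0125 108.2
```

```text
clock: 25.25
eef_pos: [0.5938, 0.1664, 0.0232]
orientation: [60.3, 89.9, 78.5]
contact_force: [-0.2, -0.5, 0.5]
finger_gap: 0.516
pos [0.5938 0.1664 0.0232] f [-0.2 -0.5  0.5] gap 0.516 clk 25.25
UNITS d [ 0.02 -0.03 -0.43] rot [-0.03  0.01 -0.01]
```

```bash
python3 -m jog '[[0,-0.03,-0.38,-0.03,0.02,0,0.48],[0,0,0,0,0,0,0.48]]'; python3 q.py .5943 .1656 .0125 108.2
python3 - <<'E'
from h import *
c,s=snap('wrist','w14')
E
```

```text
clock: 25.45
eef_pos: [0.5937, 0.1656, 0.0126]
orientation: [-176.8, 89.9, -158.5]
contact_force: [-0.9, -0.5, -0.4]
finger_gap: 0.517
pos [0.5937 0.1656 0.0126] f [-0.9 -0.5 -0.4] gap 0.517 clk 25.45
UNITS d [ 0.03  0.   -0.  ] rot [ 0.01 -0.02 -0.01]
```

View pics/w14.png

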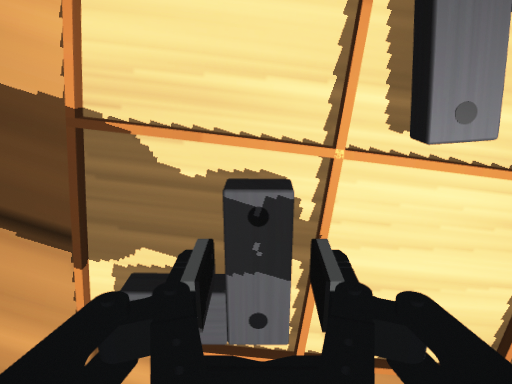

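```bash
python3 -m jog '[[0,-0.05,-0.03,0,0,0,0.6],[0,0,0,0,0,0,1],[0,0,0,0,0,0,1],[0,0,0,0,0,0,1],[0,0,0,0,0,0,1],[0,0,0,0,0,0,1]]' 80; python3 q.py .5943 .1656 .0125 108.2
python3 - <<'E'
from h import *
c,s=snap('wrist','w15')
E
```

```text
clock: 26.1
eef_pos: [0.5951, 0.1643, 0.0134]
orientation: [-10.7, 89.9, 7.5]
contact_force: [-0.1, -0.5, -0.9]
finger_gap: 0.321
pos [0.5951 0.1643 0.0134] f [-0.1 -0.5 -0.9] gap 0.321 clk 26.1
UNITS d [-0.03  0.05 -0.04] rot [-0.    0.02 -0.  ]
```

View pics/w15.png

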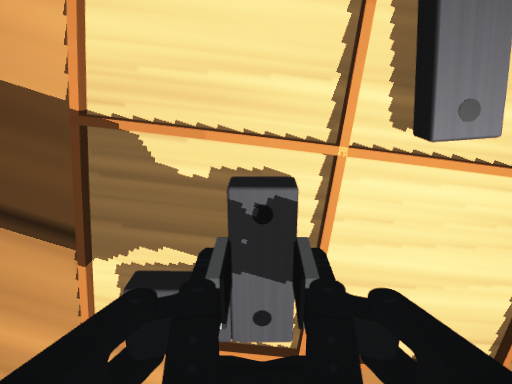

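Run:
```python
from h import *
for fn,pts in (('w8',[(262,200),(262,309),(391,200)]),('w15',[(262,318),(262,213)])):
    c,s=load(fn); R=Rn.from_euler('xyz',s['orientation'],degrees=True).as_matrix()
    P=cast(c,s,pts,.022); print(fn,((P-s['eef_pos'])@R*1e3).round(1).tolist())
```

```text
w8 [[-11.6, 0.7, -30.4], [-11.6, 0.7, 22.3], [-11.5, 53.6, -30.4]]
w15 [[-8.6, 0.6, 29.7], [-8.6, 0.6, -23.5]]
```

```bash
python3 -m jog '[[0,0,0.4,0,0,0,1],[0,0,0.8,0,0,0,1],[0,0,1,0,0,0,1],[0,0,1,0,0,0,1],[0,0,1,0,0,0,1],[0,0,1,0,0,0,1],[0,0,0.5,0,0,0,1],[0,0,0,0,0,0,1]]'; python3 q.py .5336 -.0896 .15 89.1
```

```text
clock: 26.95
eef_pos: [0.5895, 0.1631, 0.1608]
orientation: [173.9, 89.5, -167.9]
contact_force: [0.6, -0.3, -3.9]
finger_gap: 0.321
pos [0.5895 0.1631 0.1608] f [ 0.6 -0.3 -3.9] gap 0.321 clk 26.95
UNITS d [ -2.24 -10.11  -0.43] rot [ 0.   -0.11 -4.77]
```

```bash
python3 -m jog '[[-0.2,-0.95,0,0,-0.02,-0.46,1],[-0.2,-0.95,0,0,-0.02,-0.46,1],[-0.2,-0.95,0,0,-0.02,-0.46,1],[-0.2,-0.95,0,0,-0.02,-0.46,1],[-0.2,-0.95,0,0,-0.02,-0.46,1],[-0.2,-0.95,0,0,-0.02,-0.46,1],[-0.2,-0.95,0,0,-0.02,-0.46,1],[-0.2,-0.95,0,0,-0.02,-0.46,1],[-0.2,-0.95,0,0,-0.02,-0.46,1],[-0.2,-0.6,0,0,-0.02,-0.46,1],[0,0,0,0,0,0,1]]'; python3 q.py .5336 -.0896 .11 89.1
```

```text
clock: 28.05
eef_pos: [0.5279, -0.0893, 0.1559]
orientation: [-123.6, 89.8, -125.9]
contact_force: [-0.4, 0.3, -3.2]
finger_gap: 0.321
pos [ 0.5279 -0.0893  0.1559] f [-0.4  0.3 -3.2] gap 0.321 clk 28.05
UNITS d [ 0.23 -0.01 -1.83] rot [ 0.04 -0.03  0.34]
```

```bash
python3 -m jog '[[0.2,0,-0.7,0.04,0,0.34,1],[0,0,-0.7,0,0,0,1],[0,0,-0.3,0,0,0,1],[0,0,0,0,0,0,1]]'; python3 q.py .5336 -.0896 .075 89.1
python3 - <<'E'
from h import *
c,s=snap('wrist','w16')
E
```

```text
clock: 28.45
eef_pos: [0.5344, -0.0868, 0.1131]
orientation: [67.5, 89.8, 66.7]
contact_force: [0.2, -0.5, -2.9]
finger_gap: 0.321
pos [ 0.5344 -0.0868  0.1131] f [ 0.2 -0.5 -2.9] gap 0.321 clk 28.45
UNITS d [-0.03 -0.11 -1.52] rot [-0.05  0.02 -0.03]
```

View pics/w16.png

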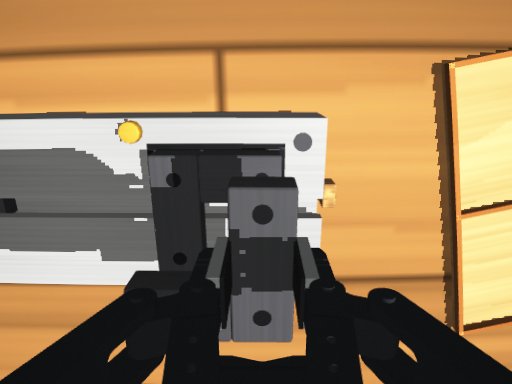

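```bash
python3 -m jog '[[-0.05,-0.11,-0.6,-0.05,0.04,-0.03,1],[-0.05,0,-0.6,0,0.04,0,1],[0,0,0,0,0,0,1]]'; python3 q.py .5336 -.0896 .0705 89.1
```

```text
clock: 28.8
eef_pos: [0.5339, -0.0885, 0.0834]
orientation: [16.2, 90.0, 15.4]
contact_force: [0.0, -0.2, -4.1]
finger_gap: 0.321
pos [ 0.5339 -0.0885  0.0834] f [ 0.  -0.2 -4.1] gap 0.321 clk 28.8
UNITS d [-0.01 -0.04 -0.51] rot [-0.    0.   -0.03]
```

```bash
python3 -m jog '[[-0.02,-0.04,-0.3,0,0.02,-0.03,1],[-0.02,0,-0.16,0,0.02,0,1],[0,0,0,0,0,0,1]]'; python3 q.py .5336 -.0896 .0705 89.1
```

```text
clock: 29.1
eef_pos: [0.5337, -0.0896, 0.0716]
orientation: [-171.5, 89.9, -172.4]
contact_force: [0.2, 0.7, -3.3]
finger_gap: 0.321
pos [ 0.5337 -0.0896  0.0716] f [ 0.2  0.7 -3.3] gap 0.321 clk 29.1
UNITS d [-0.   -0.   -0.04] rot [ 0.   -0.02 -0.01]
```

Perfect lateral position; ease down to contact.

```bash
python3 -m jog '[[0,0,-0.06,0,0,0,1]]'; python3 -m jog '[[-0.01,0,-0.06,0,0,0,1]]'; python3 q.py .5336 -.0896 .0694 89.1
```

```text
clock: 29.2
eef_pos: [0.5341, -0.0897, 0.0704]
orientation: [-129.7, 90.0, -130.5]
contact_force: [0.8, 0.5, -4.1]
finger_gap: 0.321
clock: 29.3
eef_pos: [0.5341, -0.0896, 0.0693]
orientation: [-12.5, 90.0, -13.4]
contact_force: [-3.0, 0.8, 7.7]
finger_gap: 0.321
pos [ 0.5341 -0.0896  0.0693] f [-3.   0.8  7.7] gap 0.321 clk 29.3
UNITS d [-0.02  0.    0.  ] rot [ 0.  0. -0.]
```

```bash
python3 -m jog '[[-0.01,0,-0.06,0,0.01,0,1]]'; python3 q.py .5336 -.0896 .0694 89.1
```

```text
clock: 29.4
eef_pos: [0.5342, -0.0896, 0.0693]
orientation: [116.1, 90.0, 115.2]
contact_force: [-5.1, 2.1, 14.4]
finger_gap: 0.317
pos [ 0.5342 -0.0896  0.0693] f [-5.1  2.1 14.4] gap 0.317 clk 29.4
UNITS d [-0.02  0.    0.01] rot [-0.01 -0.   -0.  ]
```

In contact at the expected height (0.0693). Release and rise.

```bash
python3 -m jog '[[0,0,0,0,0,0,1],[0,0,0,0,0,0,0.9],[0,0,0,0,0,0,0.6],[0,0,0,0,0,0,0.48],[0,0,0,0,0,0,0.48],[0,0,0,0,0,0,0.48]]'; python3 -m jog '[[0,0,0.4,0,0,0,0.48],[0,0,1,0,0,0,0.48],[0,0,1,0,0,0,0.48],[0,0,1,0,0,0,0.48],[0,0,1,0,0,0,0.2],[-0.5,0,1,0,0,0,0.2],[0,0,0,0,0,0,0.2],[0,0,0,0,0,0,0.2]]';  python3 q.py .5336 -.0896 .0694 89.1
python3 - <<'E'
from h import *
c,s=snap('wrist','w17'); zoom('w17','w17z',130,90,300,250,5)
E
```

```text
clock: 30.0
eef_pos: [0.5372, -0.0902, 0.0717]
orientation: [-0.7, 89.6, -1.6]
contact_force: [0.6, 0.6, 0.6]
finger_gap: 0.52
clock: 30.8
eef_pos: [0.5245, -0.0908, 0.2165]
orientation: [-2.0, 89.4, -2.9]
contact_force: [-0.6, -0.7, 0.0]
finger_gap: 0.8
pos [ 0.5245 -0.0908  0.2165] f [-0.6 -0.7  0. ] gap 0.8 clk 30.8
UNITS d [ 0.36  0.05 -5.88] rot [0.01 0.15 0.01]
```

View pics/w17.png

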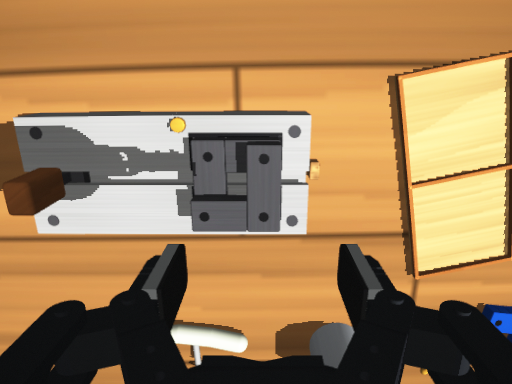

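View pics/w17z.png

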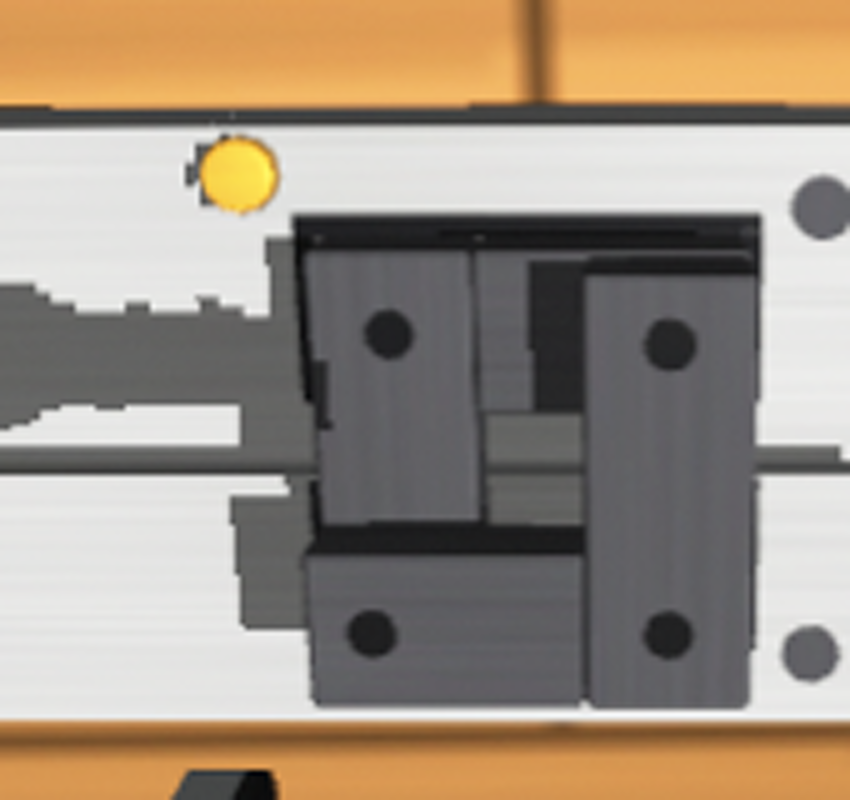

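Run:
```python
from h import *
P=man('w17',[(585,274),(757,274),(749,708),(317,706),(306,554),(585,554)],130,90,5,.078)
e,t,th,mx=Lfit(P); print(e,t,th,inrail(t).round(2), inrail(P).round(1).tolist())
c,s=snap('top','top2'); c,s=snap('scene','s2'); zoom('s2','s2z',100,200,340,360,3.3);zoom('top2','top2z',130,100,420,290,2.7)
```

```text
0.0008715860412791823 [ 0.53848472 -0.11356043] 179.01417839227622 [-0.04  1.35] [[-39.5, 11.8], [-39.5, 40.4], [39.6, 40.3], [39.3, -37.8], [10.0, -37.9], [10.0, 11.1]]
```

View pics/s2z.png

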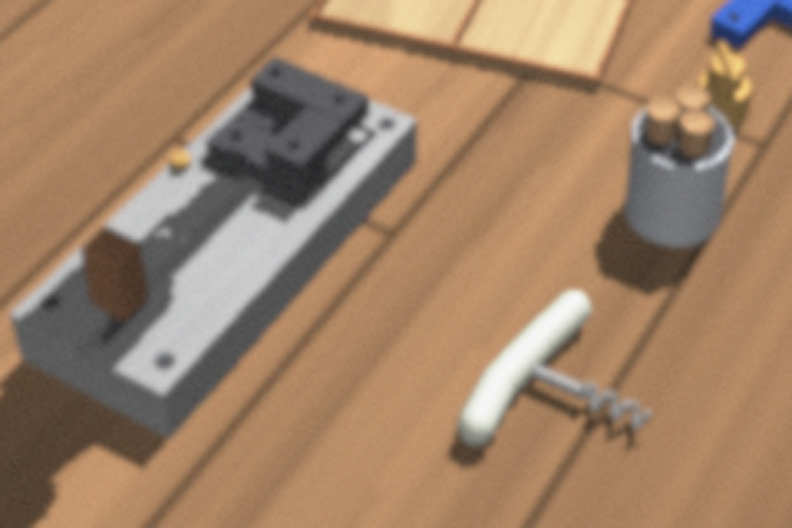

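View pics/top2z.png

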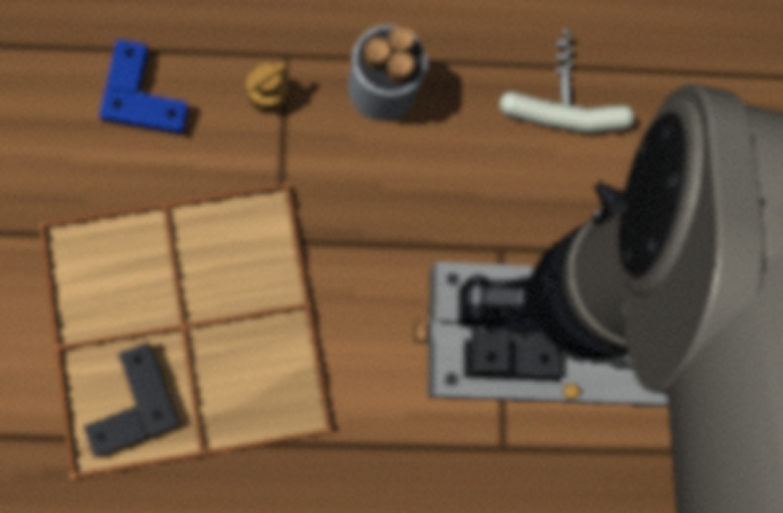

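```bash
python3 -m jog '[[-0.13,1,0,0,0.02,0.5,0.2],[-0.13,1,0,0,0.02,0.5,0.2],[-0.13,1,0,0,0.02,0.5,0.2],[-0.13,1,0,0,0.02,0.5,0.2],[-0.13,1,0,0,0.02,0.5,0.2],[-0.13,1,0,0,0.02,0.5,0.2],[-0.13,1,0,0,0.02,0.5,0.2],[-0.13,1,0,0,0.02,0.5,0.2],[-0.13,1,0,0,0.02,0.5,0.2],[-0.13,1,0,0,0.02,0.5,0.3],[-0.13,1,0,0,0.02,0.5,0.4],[0,0,0,0,0,0,0.48]]'; python3 q.py .4851 .2125 .08 112.85
python3 - <<'E'
from h import *
c,s=snap('wrist','w18'); plates(c,s,100,20,500,240,.022,'w18d')
E
```

```text
clock: 32.15
eef_pos: [0.4765, 0.2035, 0.2039]
orientation: [177.5, 88.4, -159.6]
contact_force: [-0.3, -0.3, 0.6]
finger_gap: 0.52
pos [0.4765 0.2035 0.2039] f [-0.3 -0.3  0.6] gap 0.52 clk 32.15
UNITS d [ 0.34  0.36 -4.96] rot [ 0.14 -0.38 -0.01]
px [289. 170.] mid [0.4705 0.2336] yaw 22.79 rms/max mm 1.15 1.53
```

View pics/w18.png

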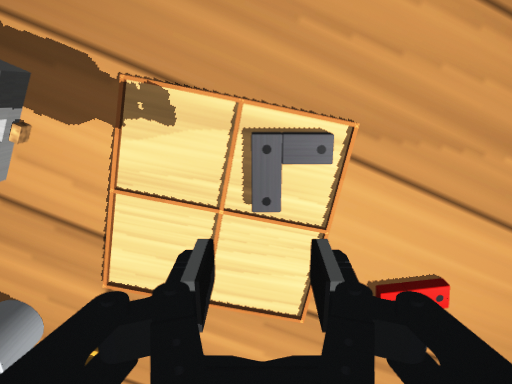

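Plate unmoved (mid 0.4705, 0.2336, yaw 22.8). Descend.

```bash
python3 -m jog '[[0.34,0.36,-0.5,0.14,-0.38,0,0.48],[0,0,-1,0,0,0,0.48],[0,0,-1,0,0,0,0.48],[0,0,-1,0,0,0,0.48],[0,0,-0.8,0,0,0,0.48],[0,0,0,0,0,0,0.48]]'; python3 q.py .4848 .2125 .0115 112.8
```

```text
clock: 32.8
eef_pos: [0.4848, 0.2052, 0.091]
orientation: [-116.1, 89.6, -93.6]
contact_force: [-1.3, -0.0, -0.1]
finger_gap: 0.518
pos [0.4848 0.2052 0.091 ] f [-1.3 -0.  -0.1] gap 0.518 clk 32.8
UNITS d [ 0.    0.29 -3.18] rot [ 0.1  -0.01  0.08]
```

```bash
python3 -m jog '[[0,0.29,-0.6,0.1,0,0.08,0.48],[0,0,-0.8,0,0,0,0.48],[0,0,-0.6,0,0,0,0.48],[0,0,0,0,0,0,0.48]]'; python3 q.py .4848 .2125 .0115 112.8
```

```text
clock: 33.2
eef_pos: [0.4869, 0.2103, 0.0421]
orientation: [-35.9, 89.9, -13.3]
contact_force: [0.1, -0.3, -0.6]
finger_gap: 0.518
pos [0.4869 0.2103 0.0421] f [ 0.1 -0.3 -0.6] gap 0.518 clk 33.2
UNITS d [-0.09  0.09 -1.22] rot [0.01 0.04 0.05]
```

```bash
python3 -m jog '[[-0.09,0.09,-0.6,0,0.05,0.05,0.48],[-0.03,0,-0.5,0,0.02,0,0.48],[0,0,0,0,0,0,0.48]]'; python3 q.py .4848 .2125 .0115 112.8
```

```text
clock: 33.5
eef_pos: [0.4857, 0.2127, 0.0151]
orientation: [17.2, 89.9, 39.9]
contact_force: [0.4, -0.5, -0.3]
finger_gap: 0.518
pos [0.4857 0.2127 0.0151] f [ 0.4 -0.5 -0.3] gap 0.518 clk 33.5
UNITS d [-0.04 -0.01 -0.14] rot [-0.01  0.01  0.02]
```

```bash
python3 -m jog '[[-0.04,0,-0.15,0,0.02,0.02,0.6],[0,0,0,0,0,0,1],[0,0,0,0,0,0,1],[0,0,0,0,0,0,1],[0,0,0,0,0,0,1],[0,0,0,0,0,0,1]]' 80; python3 q.py .4848 .2125 .0115 112.8
python3 - <<'E'
from h import *
c,s=snap('wrist','w19')
E
```

```text
clock: 34.1
eef_pos: [0.4848, 0.2126, 0.0115]
orientation: [65.5, 89.9, 88.3]
contact_force: [0.4, 0.6, -3.2]
finger_gap: 0.32
pos [0.4848 0.2126 0.0115] f [ 0.4  0.6 -3.2] gap 0.32 clk 34.1
UNITS d [-0.   -0.01  0.  ] rot [-0.01  0.   -0.  ]
```

View pics/w19.png

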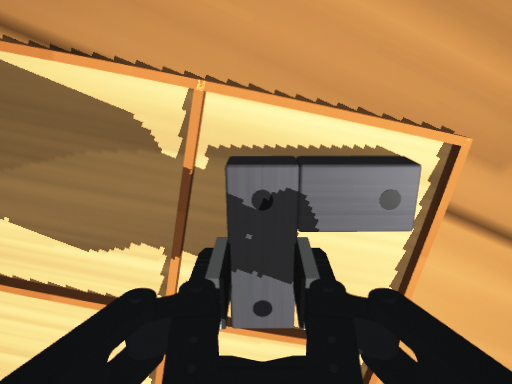

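```bash
python3 -m jog '[[0,0,0.4,0,0,0,1],[0,0,0.8,0,0,0,1],[0,0,1,0,0,0,1],[0,0,1,0,0,0,1],[0,0,1,0,0,0,1],[0,0,1,0,0,0,1],[0,0,1,0,0,0,1],[0,0,0,0,0,0,1]]'; python3 q.py .5430 -.1394 .17 89.1
```

```text
clock: 34.95
eef_pos: [0.4813, 0.2107, 0.1746]
orientation: [174.3, 89.8, -162.9]
contact_force: [1.0, 0.5, -3.5]
finger_gap: 0.325
pos [0.4813 0.2107 0.1746] f [ 1.   0.5 -3.5] gap 0.325 clk 34.95
UNITS d [  2.47 -14.    -0.19] rot [ 0.   -0.05 -5.93]
```

```bash
python3 -m jog '[[0.2,-1,0,0,0,-0.45,1],[0.2,-1,0,0,0,-0.45,1],[0.2,-1,0,0,0,-0.45,1],[0.2,-1,0,0,0,-0.45,1],[0.2,-1,0,0,0,-0.45,1],[0.2,-1,0,0,0,-0.45,1],[0.2,-1,0,0,0,-0.45,1],[0.2,-1,0,0,0,-0.45,1],[0.2,-1,0,0,0,-0.45,1],[0.2,-1,0,0,0,-0.45,1],[0.2,-1,0,0,0,-0.45,1],[0,0,0,0,0,0,1]]'; python3 q.py .5430 -.1394 .17 89.1
```

```text
clock: 36.15
eef_pos: [0.5246, -0.087, 0.1629]
orientation: [-176.0, 88.6, -174.6]
contact_force: [-0.5, 0.3, -3.6]
finger_gap: 0.323
pos [ 0.5246 -0.087   0.1629] f [-0.5  0.3 -3.6] gap 0.323 clk 36.15
UNITS d [ 0.74 -2.1   0.28] rot [ 0.03 -0.36 -0.57]
```

```bash
python3 -m jog '[[0.3,-0.9,0,0,-0.15,-0.25,1],[0.3,-0.9,0,0,-0.15,-0.25,1],[0.1,-0.2,-0.3,0,0,0,1],[0,0,0,0,0,0,1]]'; python3 q.py .5430 -.1394 .10 89.1
python3 - <<'E'
from h import *
c,s=snap('wrist','w20')
E
```

```text
clock: 36.55
eef_pos: [0.5376, -0.1394, 0.1503]
orientation: [177.8, 89.3, 176.9]
contact_force: [0.1, 0.1, -3.9]
finger_gap: 0.324
pos [ 0.5376 -0.1394  0.1503] f [ 0.1  0.1 -3.9] gap 0.324 clk 36.55
UNITS d [ 0.22 -0.   -2.01] rot [-0.01 -0.18  0.  ]
```

View pics/w20.png

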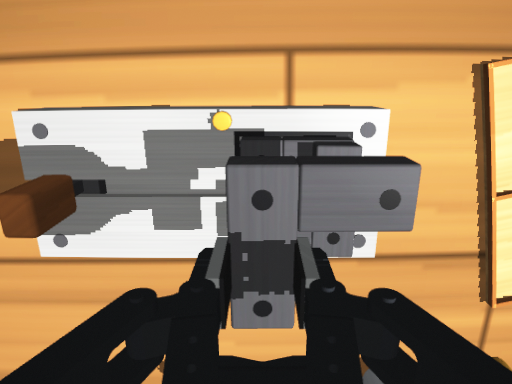

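No slip, stack still standing. Descend.

```bash
python3 -m jog '[[0.2,0,-0.6,0,-0.15,0,1],[-0.02,0,-0.7,0,0,0,1],[-0.02,0,-0.4,0,0.02,0,1],[0,0,0,0,0,0,1]]'; python3 q.py .5430 -.1394 .0865 89.1
```

```text
clock: 37.0
eef_pos: [0.5411, -0.1328, 0.1062]
orientation: [136.0, 89.6, 135.5]
contact_force: [-0.8, 0.5, -3.5]
finger_gap: 0.32
pos [ 0.5411 -0.1328  0.1062] f [-0.8  0.5 -3.5] gap 0.32 clk 37.0
UNITS d [ 0.08 -0.26 -0.79] rot [-0.07 -0.07 -0.1 ]
```

```bash
python3 -m jog '[[0.06,-0.26,-0.3,-0.07,-0.05,-0.1,1],[-0.01,0,-0.25,0,0.02,0,1],[0,0,0,0,0,0,1]]'; python3 q.py .5430 -.1394 .0865 89.1
```

```text
clock: 37.3
eef_pos: [0.5433, -0.1385, 0.0924]
orientation: [172.3, 89.9, 171.6]
contact_force: [0.4, 0.1, -2.6]
finger_gap: 0.324
pos [ 0.5433 -0.1385  0.0924] f [ 0.4  0.1 -2.6] gap 0.324 clk 37.3
UNITS d [-0.01 -0.04 -0.24] rot [-0.   -0.02 -0.03]
```

```bash
python3 -m jog '[[-0.02,-0.05,-0.2,0,0,-0.03,1],[0,0,0,0,0,0,1]]'; python3 q.py .5430 -.1394 .0855 89.1;  python3 -m jog '[[-0.01,0,-0.06,0,0,0,1]]'; python3 q.py .5430 -.1394 .0855 89.1
```

```text
clock: 37.5
eef_pos: [0.5431, -0.1401, 0.0875]
orientation: [177.2, 90.0, 176.3]
contact_force: [-0.0, -0.2, -3.4]
finger_gap: 0.323
pos [ 0.5431 -0.1401  0.0875] f [-0.  -0.2 -3.4] gap 0.323 clk 37.5
UNITS d [-0.01  0.03 -0.08] rot [-0.   -0.01  0.01]
clock: 37.6
eef_pos: [0.5434, -0.1402, 0.0864]
orientation: [-11.2, 90.0, -12.1]
contact_force: [-0.2, -0.6, -2.9]
finger_gap: 0.327
pos [ 0.5434 -0.1402  0.0864] f [-0.2 -0.6 -2.9] gap 0.327 clk 37.6
UNITS d [-0.02  0.03 -0.03] rot [0.   0.01 0.01]
```

```bash
python3 -m jog '[[-0.02,0.03,-0.04,0,0,0,1]]'; python3 q.py .5430 -.1394 .0855 89.1;  python3 -m jog '[[-0.01,0,-0.05,0,0,0,1]]'; python3 q.py .5430 -.1394 .0855 89.1
```

```text
clock: 37.7
eef_pos: [0.543, -0.1398, 0.0854]
orientation: [-22.0, 89.9, -23.0]
contact_force: [-0.2, -1.2, -0.8]
finger_gap: 0.326
pos [ 0.543  -0.1398  0.0854] f [-0.2 -1.2 -0.8] gap 0.326 clk 37.7
UNITS d [0.   0.02 0.  ] rot [0.01 0.01 0.02]
clock: 37.8
eef_pos: [0.5429, -0.1398, 0.0853]
orientation: [4.3, 89.9, 3.3]
contact_force: [-3.7, 1.5, 10.9]
finger_gap: 0.325
pos [ 0.5429 -0.1398  0.0853] f [-3.7  1.5 10.9] gap 0.325 clk 37.8
UNITS d [0.   0.01 0.01] rot [-0.    0.02  0.02]
```

```bash
python3 -m jog '[[0,0,0,0,0,0,1],[0,0,0,0,0,0,0.9],[0,0,0,0,0,0,0.6],[0,0,0,0,0,0,0.48],[0,0,0,0,0,0,0.48],[0,0,0,0,0,0,0.48]]'; python3 -m jog '[[0,0,0.4,0,0,0,0.48],[0,0,1,0,0,0,0.48],[0,0,1,0,0,0,0.48],[0,0,1,0,0,0,0.48],[0,0,1,0,0,0,0.2],[-0.5,0,1,0,0,0,0],[0,0,0,0,0,0,0],[0,0,0,0,0,0,0]]'
python3 - <<'E'
from h import *
c,s=snap('wrist','w21'); zoom('w21','w21z',200,90,360,240,4)
E
```

```text
clock: 38.4
eef_pos: [0.5449, -0.1399, 0.087]
orientation: [-0.7, 89.7, -1.7]
contact_force: [0.2, 0.2, -0.3]
finger_gap: 0.522
clock: 39.2
eef_pos: [0.532, -0.1403, 0.232]
orientation: [-2.8, 89.4, -3.8]
contact_force: [-0.3, 0.7, 0.1]
finger_gap: 1.0
```

View pics/w21.png

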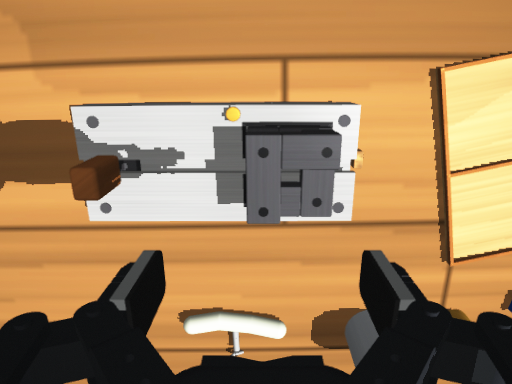

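View pics/w21z.png

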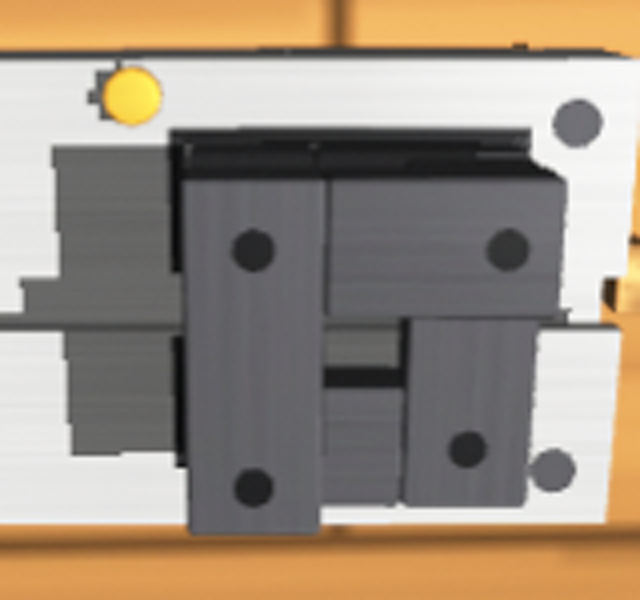

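```bash
python3 - <<'E'
from h import *
P=man('w21',[(184,178),(567,178),(560,317),(326,317),(320,533),(190,533)],200,90,4,.096)
e,t,th,mx=Lfit(P); print(e,t,th,inrail(t).round(2), inrail(P).round(1).tolist())
E
python3 -m jog '[[0,1,0.5,0,0,0,0],[0,1,0.5,0,0,0,0],[-0.3,1,0,0,0,0,0],[-0.3,1,0,0,0,0,0],[-0.3,1,0,0,0,0,0],[-0.3,1,0,0,0,0,0],[-0.3,1,0,0,0,0,0],[-0.3,1,0,0,0,0,0],[-0.3,1,0,0,0,0,0],[-0.3,1,0,0,0,0,0],[-0.3,1,0,0,0,0,0],[0,0,0,0,0,0,0]]';python3 -m jog '[[-0.3,1,0,0,0,0,0],[-0.3,1,0,0,0,0,0],[-0.3,1,0,0,0,0,0],[-0.3,1,0,0,0,0,0],[-0.3,1,0,0,0,0,0],[-0.3,1,0,0,0,0,0],[0,0,0,0,0,0,0]]'
python3 - <<'E'
from h import *
snap('top','top3');snap('scene','s3'); zoom('s3','s3z',100,200,240,330,4);zoom('top3','top3z',270,185,420,265,5)
E
```

```text
0.000818428169297053 [ 0.53754039 -0.11374629] -0.9019771788737215 [-0.98  1.15] [[-40.3, -38.1], [-40.4, 40.2], [-11.0, 40.7], [-11.0, -8.7], [38.4, -9.2], [38.4, -38.0]]
clock: 40.45
eef_pos: [0.4552, 0.1439, 0.244]
orientation: [-150.3, 89.1, -151.4]
contact_force: [-0.4, -0.0, -0.5]
finger_gap: 1.001
clock: 41.15
eef_pos: [0.4077, 0.2939, 0.2366]
orientation: [-143.5, 88.3, -145.0]
contact_force: [-0.5, 0.5, -0.7]
finger_gap: 1.004
```

View pics/s3.png

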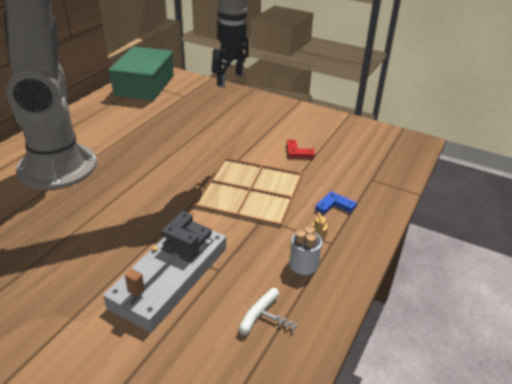

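View pics/s3z.png

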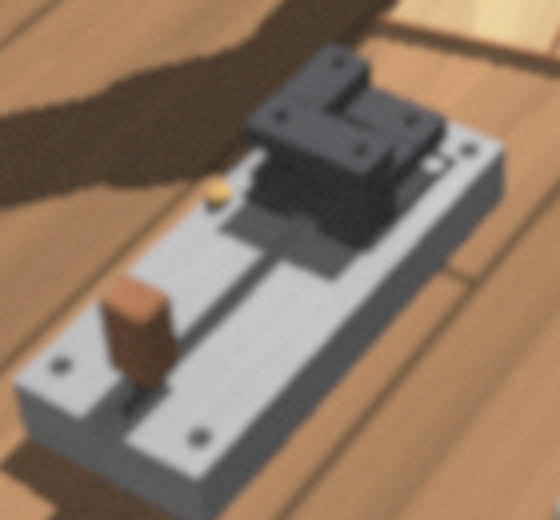

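View pics/top3z.png

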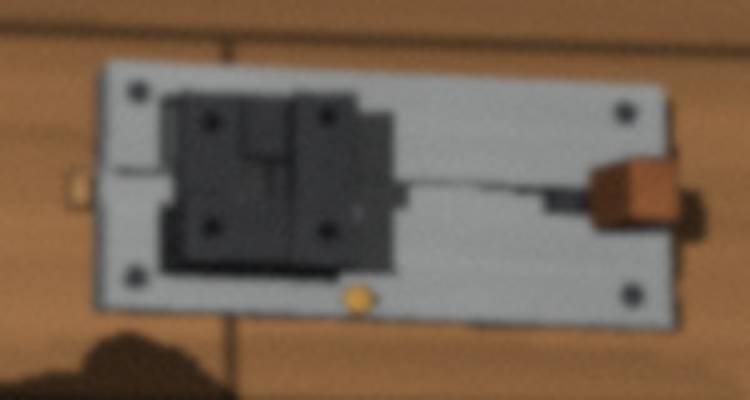

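Run:
```python
from h import *
P=man('top3',[(628,162),(678,162),(682,224),(630,222)],270,185,5,.105); print(inrail(P).round(1).tolist(), 'want y -176 +-12 rel pile')
zoom('w21','w21h',60,140,150,220,7)
zoom('w21','w21m',330,130,390,200,8)
```

```text
[[11.4, -163.3], [12.4, -187.2], [-16.1, -187.9], [-16.1, -163.2]] want y -176 +-12 rel pile
```

View pics/w21h.png

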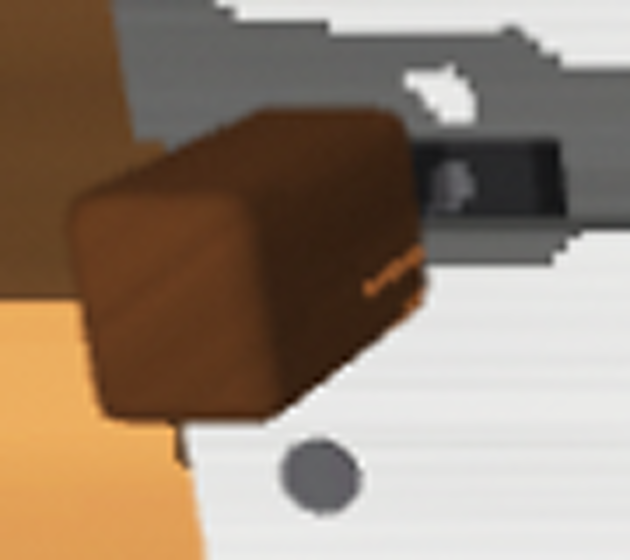

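View pics/w21m.png

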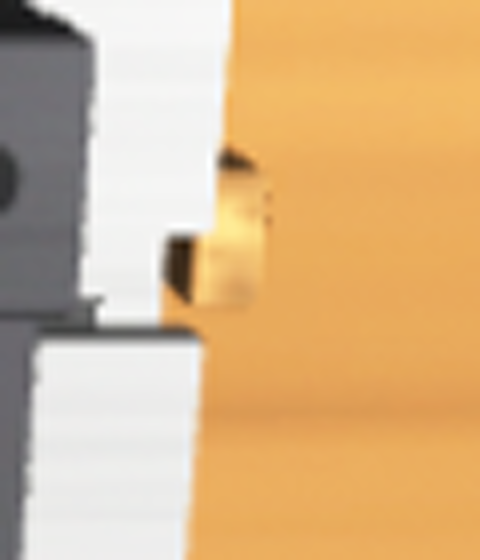

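```bash
python3 -c "
from h import *
print(manip.close_job()); print(manip.state()['clock'])"
```

```text
the job is handed in; nothing more can be done
None
the job is handed in; nothing more can be done
```

The slot is cleared and all three plates are stacked on the square. I handed the job in at about 41 s with the arm clear of everything.

**Scraper:** It stood about 27 mm along the slot at the start. I ran it to the far stop, felt as a 15 N reaction. Only one bit of cork was in view, and the last pictures show it on the counter just outside the slot mouth. I then drew the scraper back until it stopped, about 232 mm from the far stop. The last top picture puts the handle within about 0.5 mm of home. The last views show nothing left in the open part of the slot; the pile hides the part under it.

**Plates:** The tray held three plates and is now empty. Each went down to contact at the expected height. Measured from the wrist pictures, relative to the square:

| Plate | Corner at | Off centre (across, along the rail) | Turn error |
|---|---|---|---|
| Lowest | stud corner | −0.9 mm, +0.5 mm | about 0.1° |
| Second | far corner | 0.0 mm, +1.35 mm | about 0.1° |
| Top | stud corner | −1.0 mm, +1.15 mm | 0.0° |

These readings are good to about 1–2 mm, so the small offsets may partly be camera calibration. The cup, bottle lock, corkscrew and the blue and red look-alikes were not touched. I saw no slip while carrying the plates, and no check failed.

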